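# Walk the laser head up to its fence and lock it in

## Robot

A 7-joint arm with a two-finger parallel gripper is mounted at the origin on a cart in front of the work surface, level with it; the furniture and walls round the work are solid. World frame = base frame: x ahead of the robot, y to its left, z up, the work surface at z = 0. Lengths are in m, angles in rad, forces in N, time in s.
With the tool pointing down it reaches from about 0.35 to 0.9 m from the base axis. Payload 8.1 kg.
Tool frame: the origin (TCP) lies on the centre line of the jaws, within the pads' length; the fingertips stand arm.tip_extent ahead of it and the grasp point (between the pads) lies 3 mm ahead of it (arm.tip_extent is the distance from the TCP to the fingertips, in m); y points along the fingers, z is the direction in which the jaws open and shut, and the axes are right-handed (so a half turn about y gives the same grasp; the last joint's range is limited). The gripper opens to 92 mm and grips with 3 to 60 N. Pads are 19 mm wide; open, the fingers measure 130 mm over their backs; the gripper's body (75 mm by 190 mm) begins 47 mm behind the grasp point.
Start: joints at [1.191, 0.434, 0.025, 1.573, -0.012, 1.134, -0.075], TCP at [0.171, -0.601, 0.249] pointing down, gripper open.
Joint ranges: [-2.62, 2.62], [-0.44, 2.09], [-1.27, 1.32], [0.08, 2.57], [-1.32, 4.46], [0.12, 2], [-2.74, 2.74]. Speed limits (rad/s): [2.22, 2.22, 3.01, 3.01, 3.14, 3.14, 3.14].

## Interface

Orientations are given as a rotation vector (axis times angle).
In Python, from cell import observe, get_image, sign_off, boxes_of, place_of, arm gives the robot as it stands.
- The arm moves only by the tool arm_command, never from a script. Its argument "plan" is a list of rows, each a list of 2 entries, a list of its own where there are three numbers: the shift along the tool's x, y, z in m, then the turn, a rotation vector about the tool's x, y, z in degrees. In form: [[[tx, ty, tz], [ax, ay, az]], ...]. A call has 1 to 5 rows; each row is the pose to reach, as a shift and turn from the pose commanded when the call began, along the tool's axes at that moment; what a row does not reach only later rows make up. A row lasts 1/10 s, in which the tool goes at most 50 mm and 8.59 degrees, less where a joint would pass 70% of its speed; a pose out of reach is approached as far as the arm can. A call with a gripper value outside its range is refused whole. "fingers" is the closure, from -1 (fully open) to 1 (shut), set as the call begins (left out, the last holds). The fingers move at their own pace and stop on an object; "squeeze" is the grip in N (left out, the last holds). Time passes only in rows, so rows that repeat a pose let the fingers close. It gives the time, the measured TCP pose, the force and the opening at its end, in the units of the state.
- observe(): the state, without advancing time (a new reading comes with each control period).
- get_image(name): name is "scene" or "top" or "wrist"; returns a dict with "color" (384x512x3 uint8, red, green, blue), "camera_matrix" (3x3 intrinsics, pixels), "world_to_cam" (4x4, takes a point from world to camera coordinates); the wrist camera has in their place "mount" (4x4, takes a point from camera to tool coordinates, whose origin is the TCP and whose axes are the tool frame's). Camera axes: x right, y up, looking along -z (the intrinsics and any distortion apply to the point x, -y, -z); pixel columns grow to the right and rows downward; lengths in m; the calibration is good to about 2 mm. The wrist camera is an equidistant fisheye: a pixel r from the principal point sees the ray r / f radians off the axis. A picture is of the moment at which its call begins: read the wrist's pose just before it. There is no depth.
- sign_off(): hands the job in, once; it reports no verdict.
Trained networks look in a picture, given as the dict that the camera call returned (one of the last four; its "shot" number tells which), for a name from the list of things; names that differ only in an ending like _2 or _b are one class to them, and where a whole thing is asked for, a point or a joint stands for the part that bears it (a point fixed in the world has none). Each returns a list of dicts, best first, with "confidence" (0 to 1); they miss things now and then, are a little off and sometimes report something else, mostly with a low value. They report only what shows in the picture. A call takes as long as a camera call.
- boxes_of(picture, thing): "point" ([column, row] in pixels, amid what is visible of it).
- place_of(picture, thing): "point" ([column, row] in pixels: a listed point, or the origin of a listed thing).
The state is a dict: "clock": time; "joints": joint angles; "dq": joint speeds; "joint_efforts": joint torques, N m; "position": TCP position; "ee_rot": TCP orientation; "force": force on the tool from outside, world axes, zero at the start; "ft_torque": the same for the moment, N m; "width": opening from 0.0 (shut) to 1.0 (fully open).
Only numpy, scipy, OpenCV 4.12 (cv2) and the standard library are available. Lean on these libraries where they do the work, as an engineer would, in place of code of your own. Each camera call takes 0.05 s, during which the arm holds its last target.

## Task

Walk the heavy laser head forward, away from the robot, by pushing its two rear corners in turn so that it swings ahead bit by bit, until the front edge of its base plate sits flush against both stop studs of the fence, between the two guide cheeks. Ease up to it and push slowly, by feel: the head must never be pressed with more than 22 N, which is less than it takes to shove it straight. Then swing the retainer arm fully shut behind it, let go, and leave the other tools and parts where they lie.

Things in the scene. Friction and masses are not known exactly. Their poses are not given: they have to be found in the camera images.
- laser: laser head: low black ribbed box on a thick aluminium base plate with four rubber feet; about 4.4 kg, not to be lifted. Origin: centre of its underside, on the table; y along its length to the aperture end, x forward from its rear long side (the robot's side) to its front. Base plate 84 (x) by 210 (y) mm, 6 to 26 mm above the table, with a smooth, slightly springy white bump strip 3 mm proud along its rear edge at 10 to 22 mm; housing 76 by 188 mm, to 61 mm
- laser_left (a point): point on the table below the bump strip on the laser head's rear edge, 11 mm from its +y end (laser x = -45, y = +94 mm): the left place to push forward. Pushing here takes about 13 N (12 to 16) and turns the head about a point near the feet of the other end, some 46 mm from its middle; sliding it straight would take about 26 N (25 to 30)
- laser_right (a point): the same at its -y end (laser x = -45, y = -94 mm): the right place to push. The feet are 18 mm across, centred at laser x = +-20, y = +-52 mm
- dock: the laser head's place, bolted to the table: its origin, on the table, and axes are where the laser head's are when it is home. Along its front stands an aluminium fence bar 250 mm long, 30 mm high, rear face at dock x = +54 mm. At each end a guide cheek, 26 mm high, inner face at y = +-113 mm (8 mm of play a side), reaches back to x = +22 mm and flares outward to x = +5 mm
- stud_left (a point): middle of the end face of the left stop stud (dock x = +42, y = +78 mm, 16 mm above the table): round steel, 13 mm across, standing 12 mm out of the fence towards the laser head; the front edge of the base plate comes to rest on it
- stud_right (a point): the same for the right stop stud (dock x = +42, y = -78 mm)
- retainer (a joint): angle of the retainer arm, rad: 0 wide open (pointing back and outward), 2.1 fully shut at its end stop, lying along dock +y behind the laser head. It shuts clockwise seen from above, stays where it is left (friction 0.1 N m) and can shut only with the head home: its rubber pad, 78 mm from the pivot, then clears the bump strip by 2 mm
- retainer_peg (a point): upright black peg near the free end of the retainer arm, to push or grip: 13 mm across, 22 to 60 mm above the table; this point is on its axis, 42 mm above the table, 96 mm from the pivot. The arm is a flat steel bar 14 mm wide, 12 to 22 mm above the table
- retainer_pivot (a point): pivot axis of the retainer arm, 12 mm above the table, at dock x = -62, y = -155 mm; a steel hub 20 mm across, to 31 mm above the table
- clamp_fork: bystander: small black slotted clamping fork, 25x64x15 mm; origin at the centre of its underside
- filter_cube_a: bystander: black filter cube with a round window, 41x38x43 mm; origin at the centre of its underside
- post_holder_b: bystander: black upright post holder on a slotted foot, 38x75x79 mm; origin at the centre of its underside
- hex_key: bystander: L-shaped steel hex key lying flat, 33x107x6 mm; origin at the centre of its underside
- ball_driver: bystander: hex driver with a thick square handle, lying, 26x215x26 mm; origin at the centre of its underside
- lens_tube_b: bystander: short black lens tube, 31x31x18 mm; origin at the centre of its underside

How it is judged:
On the way, in this order (a step that is already met when the one before it is completed fails the run):
1. the laser head is home, flush against both stop studs (x of laser in the frame of dock between -0.003 and 0.003 m and y of laser in the frame of dock between -0.011 and 0.011 m and angle between the y axis of laser and the y axis of dock, either way round below 0.018 rad and angle between laser's own z axis and vertical below 0.03 rad), for 0.2 s.
2. the retainer arm is shut behind it (value of joint retainer above 2 rad), for 0.2 s.
At the end, for the whole second after the job is handed in: the laser head stands at rest within 3 mm of home along x and within the cheeks' play (11 mm) along y, turned less than 0.018 rad (1 degree) from the dock, so both ends are flush with the studs, and the retainer arm reads over 2.0 rad (shut is 2.1) (all of step 1 and value of joint retainer above 2 rad and linear speed of laser below 0.01 m/s and velocity of joint retainer below 0.1 rad/s); the robot touches nothing.
It fails at once if the robot or the retainer presses on the laser head with more than 22 N (contact force between any of the fingers, the arm, retainer and laser above 22 N).
It fails at once if the laser head is lifted or tipped (height (world z) of laser above 0.008 m or angle between laser's own z axis and vertical above 0.08 rad).
It fails at once if a tool or part that lay around is moved by more than 20 mm (distance of any of clamp_fork, filter_cube_a, post_holder_b, hex_key, ball_driver, lens_tube_b from where it was at the start of the episode above 0.02 m).
It also fails if it takes over 72 s, if anything falls off the work surface, if the arm or the gripper's body presses on something with over 40 N, if the wrist force passes 120 N, or if a joint passes its speed limit or range.

## Working session

There is one attempt and no reset: what is moved stays moved. The work goes in short steps, Python scripts to look and compute and a tool call to move; the robot and the scene stay as the last step left them, time stands still between calls to the robot, and variables do not carry over. Pictures are saved under pics/ and viewed, and the job is handed in when it is done.

Besides the shell and the picture viewer there is one more tool, called after "Call:" as name(argument=value, ...) on one line, values as JSON. arm_command: Moves the arm, as the interface text tells. Its arguments: {"type":"object","properties":{"plan":{"type":"array","items":{"type":"array"}},"fingers":{"type":"number"},"squeeze":{"type":"number"}},"required":["plan"]}

```bash
ls; mkdir -p pics; python3 - <<'E'
from cell import *
import cv2
print(observe()); 
try: print(arm.tip_extent)
except Exception as e: print(e)
for n in ["scene","top","wrist"]:
    p=get_image(n); cv2.imwrite(f"pics/{n}0.png",p["color"][:,:,::-1]); print(n,p["camera_matrix"],p.get("world_to_cam"),p.get("mount"),p["shot"],p.keys())
    for t in ["laser","laser_left","laser_right","dock","stud_left","stud_right","retainer_peg","retainer_pivot","retainer","clamp_fork","filter_cube_a","post_holder_b","hex_key","ball_driver","lens_tube_b"]:
        try: print(n,t,[(a["point"],round(a["confidence"],2)) for a in place_of(p,t)[:2]])
        except Exception as e: print(t,e)
print(observe()["clock"])
E
```

```text
pics
{'clock': 0.0, 'joints': array([ 1.19141932,  0.43524003,  0.02496541,  1.57410748, -0.01158416,
        1.13402126, -0.07508332]), 'dq': array([ 0.00074638,  0.00043479, -0.0020729 ,  0.00064419,  0.0008175 ,
        0.00085905,  0.00021579]), 'joint_efforts': array([-2.93683183e-05, -6.67851019e+01,  9.85009521e-01, -3.14454424e+01,
       -6.05704263e-02,  4.30386979e-02,  2.34615745e-04]), 'position': array([ 0.170597  , -0.6007552 ,  0.24793027]), 'ee_rot': array([-0.28914188,  2.07508969, -2.071769  ]), 'force': array([ 0.59662248, -0.23824403, -0.82069752]), 'ft_torque': array([-0.03002052, -0.03361871,  0.0448788 ]), 'width': 1.0007209801130637}
0.022
scene [[378.01370864   0.         258.61743179]
 [  0.         378.01370864 197.82869396]
 [  0.           0.           1.        ]] [[ 0.65405776 -0.75627878 -0.01583854 -0.44324377]
 [ 0.42580268  0.35078251  0.83405258 -0.25249876]
 [-0.62522038 -0.55226266  0.55145756 -0.59648184]
 [ 0.          0.          0.          1.        ]] None 1 dict_keys(['color', 'camera_matrix', 'world_to_cam', 'shot'])
scene laser [([264.9
[... 2265 characters left out ...]
951814e-01 -9.64261317e-01 -1.36243037e-01]
 [ 9.99999572e-01  2.26231752e-04  8.97338818e-04 -5.40909814e-04]
 [ 0.00000000e+00  0.00000000e+00  0.00000000e+00  1.00000000e+00]] 3 dict_keys(['color', 'camera_matrix', 'mount', 'shot'])
wrist laser []
wrist laser_left []
wrist laser_right []
wrist dock []
wrist stud_left []
wrist stud_right []
wrist retainer_peg []
wrist retainer_pivot []
retainer it knows: ball_driver, clamp_fork, dock, filter_cube, hex_key, laser, laser_left, laser_right, lens_tube, post_holder, retainer_peg, retainer_pivot, stud_left, stud_right
wrist clamp_fork []
wrist filter_cube_a []
wrist post_holder_b []
wrist hex_key []
wrist ball_driver []
wrist lens_tube_b []
2.25
```

View images.

```bash
python3 - <<'E'
import cv2
a=cv2.imread("pics/top0.png")[90:320,130:430]; cv2.imwrite("pics/top0z.png",cv2.resize(a,None,fx=2.6,fy=2.6,interpolation=cv2.INTER_CUBIC))
a=cv2.imread("pics/scene0.png")[140:320,90:410]; cv2.imwrite("pics/scene0z.png",cv2.resize(a,None,fx=2.5,fy=2.5,interpolation=cv2.INTER_CUBIC))
E
```

```text
(no output)
```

View pics/top0z.png

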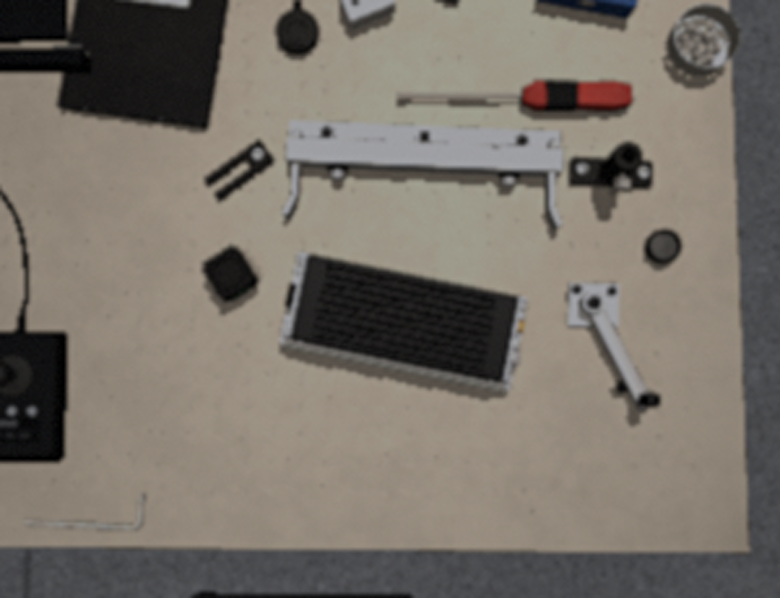

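View pics/scene0z.png

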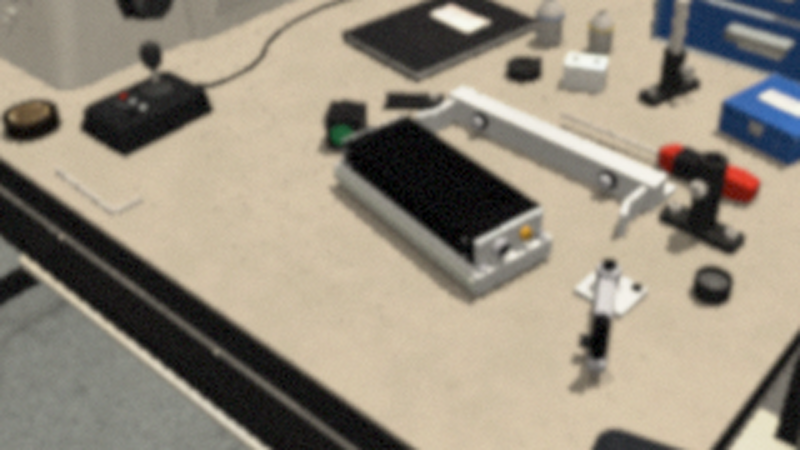

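```bash
cat > h.py <<'E'
import numpy as np, cv2
W={}
def ray(p,uv):
    K=p["camera_matrix"];T=p["world_to_cam"]
    R=T[:3,:3];t=T[:3,3]
    d=np.array([(uv[0]-K[0,2])/K[0,0],-(uv[1]-K[1,2])/K[1,1],-1.])
    return -R.T@t,R.T@d
def at(p,uv,z):
    c,d=ray(p,uv);return c+d*(z-c[2])/d[2]
def proj(p,X):
    K=p["camera_matrix"];T=p["world_to_cam"];X=np.atleast_2d(X)
    c=X@T[:3,:3].T+T[:3,3]
    return np.c_[K[0,0]*c[:,0]/-c[:,2]+K[0,2],K[1,1]*-c[:,1]/-c[:,2]+K[1,2]]
def pose(x,y,th,P):
    P=np.atleast_2d(P).astype(float);c,s=np.cos(th),np.sin(th)
    return np.c_[x+c*P[:,0]-s*P[:,1],y+s*P[:,0]+c*P[:,1],P[:,2]]
def box(x0,x1,y0,y1,z): return [[x0,y0,z],[x1,y0,z],[x1,y1,z],[x0,y1,z]]
E
python3 - <<'E'
from cell import *; from h import *
p=get_image("top"); s=get_image("scene")
z=lambda u,v:(u/2.6+130,v/2.6+90)
for n,uv,h in [("laser RL",z(283,343),.026),("RR",z(508,383),.026),("FR",z(525,295),.026),("FL",z(302,255),.026),
  ("studL",z(338,172),.016),("studR",z(508,180),.016),("piv",z(595,302),.031),("peg",z(648,399),.06),
  ("fence RL",z(287,162),.03),("fence RR",z(561,170),.03),("fenceFL",z(288,121),.03),("fence FR",z(562,132),.03)]:
    print(n,at(p,uv,h).round(4))
for n,uv,h in [("ll",(246.3,226.9),0),("lr",(320.4,239.7),0),("sl",(256.7,159.3),.016),("sr",(319.9,162.9),.016),("peg",(379.5,243.2),.042),("piv",(354.2,206.2),.012)]: print("net top",n,at(p,uv,h).round(4))
for n,uv,h in [("ll",(223,214.8),0),("lr",(276.5,259.3),0),("sl",(280.4,188.2),.016),("sr",(325.5,215.7),.016),("peg",(328.7,269.5),.042),("piv",(335.2,254.8),.012),("dock",(294.8,214.2),0)]: print("net scene",n,at(s,uv,h).round(4))
E
```

```text
laser RL [ 0.5229 -0.0278  0.026 ]
RR [ 0.4886 -0.2267  0.026 ]
FR [ 0.5666 -0.2426  0.026 ]
FL [ 0.6017 -0.0439  0.026 ]
studL [ 0.6795 -0.0754  0.016 ]
studR [ 0.6723 -0.2299  0.016 ]
piv [ 0.5601 -0.3034  0.031 ]
peg [ 0.4752 -0.3409  0.06  ]
fence RL [ 0.6857 -0.0297  0.03  ]
fence RR [ 0.6788 -0.2757  0.03  ]
fenceFL [ 0.7235 -0.0302  0.03  ]
fence FR [ 0.7136 -0.2771  0.03  ]
net top ll [ 0.5126 -0.0437  0.    ]
net top lr [ 0.4835 -0.2181  0.    ]
net top sl [ 0.6719 -0.0676  0.016 ]
net top sr [ 0.6635 -0.2169  0.016 ]
net top peg [ 0.4759 -0.3458  0.042 ]
net top piv [ 0.5617 -0.2963  0.012 ]
net scene ll [ 0.5181 -0.0251  0.    ]
net scene lr [ 0.4789 -0.2204  0.    ]
net scene sl [ 0.6797 -0.0727  0.016 ]
net scene sr [ 0.6516 -0.2264  0.016 ]
net scene peg [ 0.4828 -0.3382  0.042 ]
net scene piv [ 0.5551 -0.3112  0.012 ]
net scene dock [ 0.6296 -0.156   0.    ]
```

```bash
python3 - <<'E'
from cell import *; from h import *
from scipy.spatial.transform import Rotation as R
o=observe(); print(o["clock"],o["position"],o["force"]); print(R.from_rotvec(o["ee_rot"]).as_matrix().round(3))
p=get_image("top")
im=cv2.resize(p["color"][:,:,::-1],None,fx=3,fy=3,interpolation=cv2.INTER_CUBIC)
def dr(P,c):
    q=((proj(p,P)+.5)*3-.5).astype(np.int32); cv2.polylines(im,[q.reshape(-1,1,2)],True,c,1)
L=(0.545,-0.135,-0.170)
dr(pose(*L,box(-.042,.042,-.105,.105,.026)),(0,0,255)); dr(pose(*L,box(-.038,.038,-.094,.094,.061)),(0,255,0))
D=(0.628,-0.152,-0.028)
dr(pose(*D,[[.054,-.125,.03],[.054,.125,.03]]),(255,0,0))
for y in(.078,-.078): dr(pose(*D,[[.042,y,.016],[.054,y,.016]]),(255,0,255))
for s in (1,-1): dr(pose(*D,[[.005,s*.12,.026],[.022,s*.113,.026],[.054,s*.113,.026]]),(255,0,0))
dr(pose(*D,[[-.062,-.155,.031],[-.062,-.145,.031]]),(0,255,255))
im=im[330:800,500:1200]; cv2.imwrite("pics/ov1.png",im)
E
```

```text
2.35 [ 0.17074569 -0.60122903  0.24875334] [0.8460371  0.52064087 0.05869522]
[[-0.962 -0.     0.273]
 [-0.273 -0.    -0.962]
 [ 0.    -1.     0.   ]]
```

View pics/ov1.png

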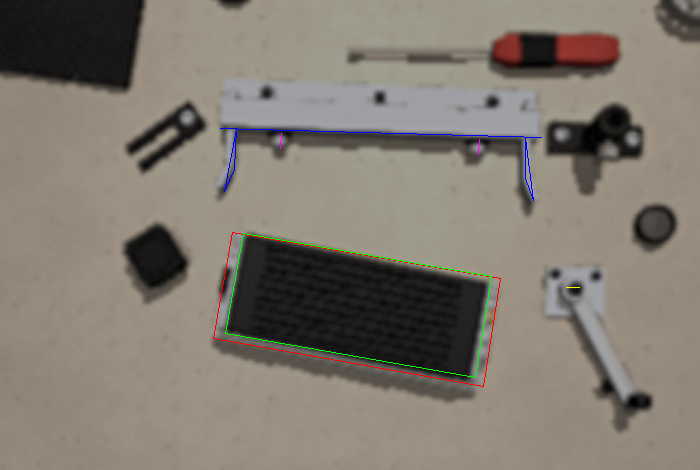

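Call:
arm_command(plan=[[[-0.35,0.05,-0.36],[0,33,0]],[[-0.35,0.05,-0.36],[0,33,0]],[[-0.35,0.05,-0.36],[0,33,0]],[[-0.35,0.05,-0.36],[0,33,0]],[[-0.35,0.05,-0.36],[0,33,0]]], fingers=1, squeeze=40)

```text
clock: 2.9
position: [0.2889, -0.3819, 0.2241]
ee_rot: [-0.316, -2.057, 2.058]
force: [1.2, 0.3, 0.4]
width: 0.611
```

```bash
cat >> h.py <<'E'
from scipy.spatial.transform import Rotation as Rot
def go(*targets,yaw=None):
    """tool-frame shift to world targets; yaw = heading of -tool x"""
    from cell import observe
    o=observe(); Rm=Rot.from_rotvec(o["ee_rot"]).as_matrix()
    y0=np.arctan2(-Rm[1,0],-Rm[0,0])
    print("t %.2f pos %s yaw %.3f tilt %s F %s w %.3f"%(o["clock"],o["position"].round(4),y0,Rm[:,1].round(3),o["force"].round(2),o["width"]))
    for t in targets: print(t,"shift",(Rm.T@(np.array(t)-o["position"])).round(4), "turn_y", None if yaw is None else round(-np.degrees(yaw-y0),1))
E
python3 -c "
from h import *
go((.47,-.05,.15),(.47,-.05,.033),yaw=-.3)"
```

```text
t 2.90 pos [ 0.2889 -0.3819  0.2241] yaw -0.304 tilt [ 0.    -0.001 -1.   ] F [1.18 0.32 0.38] w 0.611
(0.47, -0.05, 0.15) shift [-0.0734  0.074  -0.3709] turn_y -0.2
(0.47, -0.05, 0.033) shift [-0.0733  0.191  -0.371 ] turn_y -0.2
```

Call:
arm_command(plan=[[[-0.073,0.08,-0.371],[0,0,0]],[[-0.073,0.08,-0.371],[0,0,0]],[[-0.073,0.08,-0.371],[0,0,0]],[[-0.073,0.08,-0.371],[0,0,0]],[[-0.073,0.08,-0.371],[0,0,0]]])

```text
clock: 3.4
position: [0.4049, -0.1665, 0.1724]
ee_rot: [-0.312, -2.06, 2.061]
force: [1.4, -1.3, 0.2]
width: 0.177
```

```bash
python3 -c "
from h import *
go((.47,-.05,.15),(.47,-.05,.033),yaw=-.3)"
```

```text
t 3.40 pos [ 0.4049 -0.1665  0.1724] yaw -0.300 tilt [ 0.001 -0.    -1.   ] F [ 1.35 -1.27  0.24] w 0.177
(0.47, -0.05, 0.15) shift [-0.0278  0.0224 -0.1306] turn_y 0.0
(0.47, -0.05, 0.033) shift [-0.0277  0.1394 -0.1306] turn_y 0.0
```

Call:
arm_command(plan=[[[-0.028,0.07,-0.131],[0,0,0]],[[-0.028,0.1,-0.131],[0,0,0]],[[-0.028,0.139,-0.131],[0,0,0]],[[-0.028,0.139,-0.131],[0,0,0]],[[-0.028,0.139,-0.131],[0,0,0]]])

```text
clock: 3.9
position: [0.4682, -0.0475, 0.0288]
ee_rot: [-0.298, -2.062, 2.06]
force: [-1.3, -0.1, 0.2]
width: 0.003
```

```bash
python3 -c "
from h import *
go((.47,-.05,.033),(.49,-.05,.033),yaw=-.3)
from cell import *
p=get_image('wrist');cv2.imwrite('pics/w1.png',p['color'][:,:,::-1])"
```

```text
t 3.90 pos [ 0.4682 -0.0475  0.0288] yaw -0.294 tilt [-0.007  0.002 -1.   ] F [-1.34 -0.07  0.24] w 0.003
(0.47, -0.05, 0.033) shift [-0.0024 -0.0042  0.0019] turn_y 0.4
(0.49, -0.05, 0.033) shift [-0.0216 -0.0043 -0.0039] turn_y 0.4
```

View pics/w1.png

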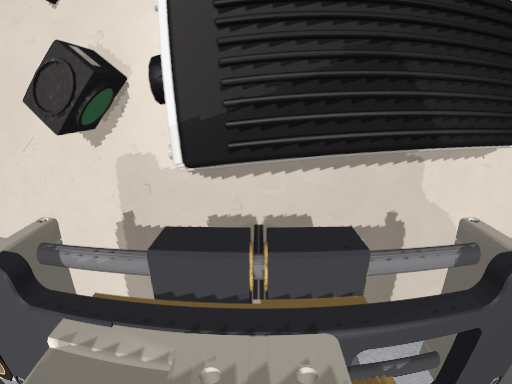

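```bash
cat >> h.py <<'E'
def wproj(p,X):
    M=np.linalg.inv(p["mount"]);K=p["camera_matrix"];X=np.atleast_2d(X).astype(float)
    c=X@M[:3,:3].T+M[:3,3]; d=np.c_[c[:,0],-c[:,1],-c[:,2]]
    r=np.hypot(d[:,0],d[:,1]); a=np.arctan2(r,d[:,2])
    return np.c_[K[0,2]+K[0,0]*a*d[:,0]/r, K[1,2]+K[0,0]*a*d[:,1]/r]
def wray(p,uv):
    K=p["camera_matrix"];v=(np.array(uv)-[K[0,2],K[1,2]])/K[0,0];a=np.hypot(*v)
    d=np.array([v[0]/a*np.sin(a),-v[1]/a*np.sin(a),-np.cos(a)])
    return p["mount"][:3,3],p["mount"][:3,:3]@d
def wat(p,uv,z,o):
    R=Rot.from_rotvec(o["ee_rot"]).as_matrix();c,d=wray(p,uv);c=o["position"]+R@c;d=R@d
    return c+d*(z-c[2])/d[2]
E
python3 -c "
from h import *
from cell import *
o=observe();p=get_image('wrist')
for q in [(-.0095,.022,.019),(-.0095,.022,-.019),(-.0095,-.03,.019),(-.0095,-.03,-.019),(0,.022,0),(-.02,-.03,.019)]: print(q,wproj(p,q).round())
for n,uv in [('RLtop',(180,165)),('RR?',(512,146))]: print(n,wat(p,uv,.061,o),wat(p,uv,.026,o))
"
```

```text
(-0.0095, 0.022, 0.019) [[292. 223.]]
(-0.0095, 0.022, -0.019) [[226. 223.]]
(-0.0095, -0.03, 0.019) [[305. 268.]]
(-0.0095, -0.03, -0.019) [[213. 268.]]
(0, 0.022, 0) [[259. 238.]]
(-0.02, -0.03, 0.019) [[307. 245.]]
RLtop [ 0.5269503  -0.03683327  0.061     ] [ 0.52373819 -0.02586184  0.026     ]
RR? [ 0.4952452  -0.18330411  0.061     ] [ 0.4815526  -0.22075032  0.026     ]
```

```bash
python3 -c "
from h import *
from cell import *
s=get_image('scene');t=get_image('top')
o=observe();print(o['position'],proj(s,o['position']),proj(t,o['position']))
a=cv2.resize(s['color'][130:290,120:340,::-1],None,fx=3.4,fy=3.4,interpolation=cv2.INTER_CUBIC);cv2.imwrite('pics/s2.png',a)
"
```

```text
[ 0.46982096 -0.05231922  0.03439831] [[215.11929559 216.72596375]] [[249.06107676 245.10181223]]
```

View pics/s2.png

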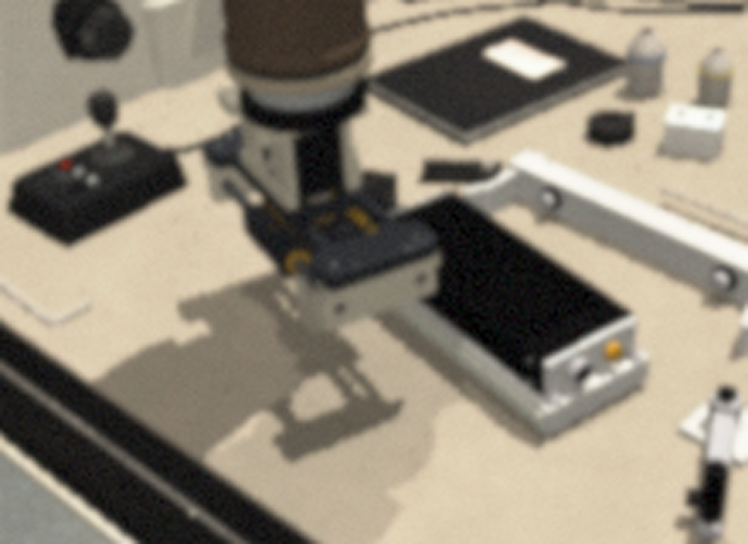

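Call:
arm_command(plan=[[[-0.0076,0.001,-0.0024],[0,0,0]],[[-0.0153,0.001,-0.0047],[0,0,0]],[[-0.0191,0.001,-0.0059],[0,0,0]],[[-0.021,0.001,-0.0065],[0,0,0]],[[-0.023,0.001,-0.0071],[0,0,0]]])

```text
clock: 4.6
position: [0.4937, -0.0515, 0.0325]
ee_rot: [-0.311, -2.06, 2.06]
force: [-0.4, 0.2, 0.2]
width: 0.007
```

```bash
python3 -c "
from h import *
go((.51,-.05,.033))"
```

```text
t 4.60 pos [ 0.4937 -0.0515  0.0325] yaw -0.300 tilt [ 0. -0. -1.] F [-0.45  0.24  0.2 ] w 0.007
(0.51, -0.05, 0.033) shift [-0.0151 -0.0005 -0.0062] turn_y None
```

1.5 mm per row from here, by feel.

Call:
arm_command(plan=[[[-0.0014,0,-0.0004],[0,0,0]],[[-0.0029,0,-0.0009],[0,0,0]],[[-0.0043,0,-0.0013],[0,0,0]],[[-0.0057,0,-0.0018],[0,0,0]],[[-0.0072,0,-0.0022],[0,0,0]]])

```text
clock: 5.1
position: [0.5011, -0.0513, 0.0323]
ee_rot: [-0.31, -2.06, 2.06]
force: [-0.3, -0.2, 0.7]
width: 0.001
```

```bash
python3 -c "
from h import *
go((.51,-.05,.033))"
```

```text
t 5.10 pos [ 0.5011 -0.0513  0.0323] yaw -0.299 tilt [-0. -0. -1.] F [-0.31 -0.19  0.7 ] w 0.001
(0.51, -0.05, 0.033) shift [-0.0082 -0.0007 -0.0038] turn_y None
```

Call:
arm_command(plan=[[[-0.0014,0,-0.0004],[0,0,0]],[[-0.0029,0,-0.0009],[0,0,0]],[[-0.0043,0,-0.0013],[0,0,0]]])

```text
clock: 5.4
position: [0.503, -0.0512, 0.0318]
ee_rot: [-0.305, -2.058, 2.059]
force: [-9.8, 1.9, 3.1]
width: 0.007
```

Call:
arm_command(plan=[[[-0.0008,0,-0.0002],[0,0,0]],[[-0.0015,0,-0.0004],[0,0,0]]])

```text
clock: 5.6
position: [0.5031, -0.0511, 0.0314]
ee_rot: [-0.302, -2.056, 2.059]
force: [-12.0, 1.5, 3.7]
width: 0.004
```

Call:
arm_command(plan=[[[-0.0008,0,-0.0002],[0,0,0]],[[-0.0015,0,-0.0004],[0,0,0]]])

```text
clock: 5.8
position: [0.5033, -0.0511, 0.0312]
ee_rot: [-0.299, -2.055, 2.058]
force: [-15.4, 2.0, 5.9]
width: 0.004
```

Call:
arm_command(plan=[[[-0.0004,-0.0006,-0.0001],[0,0,0]],[[-0.0008,-0.0012,-0.0002],[0,0,0]]])

```text
clock: 6.0
position: [0.5044, -0.051, 0.032]
ee_rot: [-0.299, -2.056, 2.058]
force: [-10.2, 2.4, -1.9]
width: 0.005
```

Call:
arm_command(plan=[[[-0.0008,0,-0.0003],[0,0,0]],[[-0.0018,0,-0.0005],[0,0,0]],[[-0.0028,0,-0.0008],[0,0,0]],[[-0.0038,0,-0.0011],[0,0,0]]])

```text
clock: 6.4
position: [0.5078, -0.0504, 0.0319]
ee_rot: [-0.297, -2.056, 2.058]
force: [-13.3, 4.8, 0.7]
width: 0.003
```

Call:
arm_command(plan=[[[-0.0013,0,-0.0004],[0,0,0]],[[-0.0027,0,-0.0008],[0,0,0]],[[-0.0041,0,-0.0013],[0,0,0]],[[-0.0055,0,-0.0017],[0,0,0]],[[-0.007,0,-0.0021],[0,0,0]]])

```text
clock: 6.9
position: [0.5149, -0.0497, 0.0319]
ee_rot: [-0.296, -2.057, 2.057]
force: [-13.9, 7.7, 2.7]
width: 0.003
```

Call:
arm_command(plan=[[[-0.0014,0,-0.0007],[0,0,0]],[[-0.0028,0,-0.0014],[0,0,0]],[[-0.0042,0,-0.0021],[0,0,0]],[[-0.0056,0,-0.0028],[0,0,0]],[[-0.007,0,-0.0034],[0,0,0]]])

```text
clock: 7.4
position: [0.5212, -0.0491, 0.0317]
ee_rot: [-0.295, -2.054, 2.056]
force: [-18.5, 5.2, 6.3]
width: 0.005
```

Call:
arm_command(plan=[[[0.0,-0.0012,0],[0,0,0]],[[0.0,-0.0012,0],[0,0,0]]])

```text
clock: 7.6
position: [0.5229, -0.0491, 0.033]
ee_rot: [-0.298, -2.056, 2.057]
force: [-11.7, 5.1, -1.7]
width: 0.003
```

Call:
arm_command(plan=[[[-0.0014,-0.0001,-0.0007],[0,0,0]],[[-0.0028,-0.0002,-0.0014],[0,0,0]],[[-0.0042,-0.0004,-0.0021],[0,0,0]],[[-0.0056,-0.0005,-0.0028],[0,0,0]],[[-0.007,-0.0006,-0.0034],[0,0,0]]])

```text
clock: 8.1
position: [0.5306, -0.048, 0.0334]
ee_rot: [-0.298, -2.056, 2.057]
force: [-12.4, 4.8, -1.7]
width: 0.006
```

Call:
arm_command(plan=[[[0.0367,0,0.0165],[0,0,0]],[[0.042,0,0.06],[0,-8,0]],[[0.0435,0,0.11],[0,-16,0]],[[0.0435,0,0.15],[0,-24,0]],[[0.0435,0,0.165],[0,-28.5,0]]])

```text
clock: 8.6
position: [0.4441, -0.1988, 0.0353]
ee_rot: [-0.212, 2.116, -2.12]
force: [0.3, 0.2, -0.0]
width: 0.003
```

```bash
python3 -c "
from h import *
go((.455,-.193,.033),yaw=.2)
from cell import *
p=get_image('top')
im=cv2.resize(p['color'][:,:,::-1],None,fx=3,fy=3,interpolation=cv2.INTER_CUBIC)
L=(0.552,-0.137,-0.357)
def dr(P,c):
    q=((proj(p,P)+.5)*3-.5).astype(np.int32); cv2.polylines(im,[q.reshape(-1,1,2)],True,c,1)
dr(pose(*L,box(-.042,.042,-.105,.105,.026)),(0,0,255)); dr(pose(*L,box(-.038,.038,-.094,.094,.061)),(0,255,0))
cv2.imwrite('pics/t3.png',im[330:800,500:1200])
"
```

```text
t 8.60 pos [ 0.4441 -0.1988  0.0353] yaw 0.198 tilt [-0.001 -0.002 -1.   ] F [ 0.29  0.19 -0.04] w 0.003
(0.455, -0.193, 0.033) shift [-0.0118  0.0023 -0.0035] turn_y -0.1
```

View pics/t3.png

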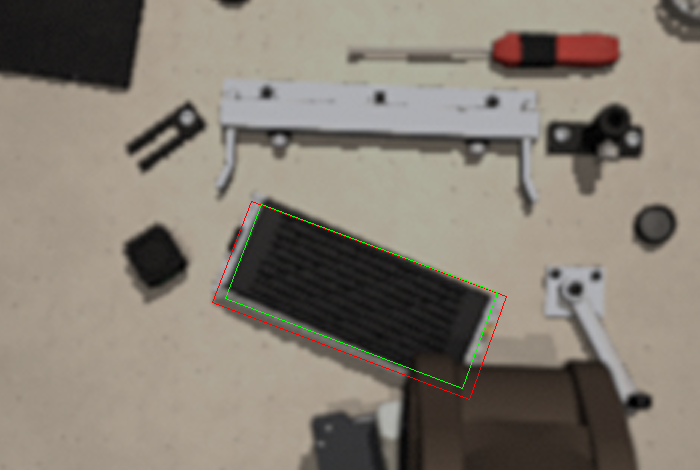

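Call:
arm_command(plan=[[[-0.0126,0.0015,-0.0066],[0,0,0]],[[-0.0126,0.0015,-0.0066],[0,0,0]],[[-0.0139,0.0015,-0.0058],[0,0,0]],[[-0.0152,0.0015,-0.005],[0,0,0]],[[-0.0164,0.0015,-0.0042],[0,0,0]]])

```text
clock: 9.15
position: [0.4614, -0.1862, 0.0339]
ee_rot: [-0.211, 2.117, -2.117]
force: [-1.8, -0.5, 0.1]
width: 0.003
```

Call:
arm_command(plan=[[[-0.0009,0,0.0005],[0,0,0]],[[-0.0017,0,0.0011],[0,0,0]],[[-0.0026,0,0.0016],[0,0,0]]])

```text
clock: 9.45
position: [0.464, -0.1879, 0.0339]
ee_rot: [-0.21, 2.117, -2.117]
force: [-0.4, 0.0, -0.6]
width: 0.005
```

Call:
arm_command(plan=[[[-0.0009,0,0.0005],[0,0,0]],[[-0.0017,0,0.0011],[0,0,0]],[[-0.0026,0,0.0016],[0,0,0]],[[-0.0034,0,0.0021],[0,0,0]]])

```text
clock: 9.85
position: [0.4664, -0.1889, 0.0335]
ee_rot: [-0.213, 2.119, -2.118]
force: [-5.9, 2.8, 2.5]
width: 0.005
```

Call:
arm_command(plan=[[[-0.0008,-0.0002,0.0005],[0,0,0]],[[-0.0016,-0.0004,0.0011],[0,0,0]],[[-0.0022,-0.0005,0.0017],[0,0,0]]])

```text
clock: 10.15
position: [0.4669, -0.1892, 0.0335]
ee_rot: [-0.218, 2.122, -2.117]
force: [-10.0, 5.3, 3.6]
width: 0.006
```

Call:
arm_command(plan=[[[-0.0007,-0.0003,0.0006],[0,0,0]],[[-0.0013,-0.0006,0.0012],[0,0,0]]])

```text
clock: 10.35
position: [0.4674, -0.1897, 0.0338]
ee_rot: [-0.22, 2.124, -2.117]
force: [-12.1, 6.4, 2.9]
width: 0.004
```

Call:
arm_command(plan=[[[-0.0005,-0.0005,0.0006],[0,0,0]],[[-0.001,-0.001,0.0012],[0,0,0]]])

```text
clock: 10.55
position: [0.4686, -0.1907, 0.0346]
ee_rot: [-0.22, 2.124, -2.117]
force: [-10.0, 5.0, 1.9]
width: 0.009
```

Call:
arm_command(plan=[[[-0.001,-0.0003,0.0011],[0,0,0]],[[-0.002,-0.0005,0.0022],[0,0,0]],[[-0.003,-0.0006,0.0033],[0,0,0]],[[-0.004,-0.0007,0.0044],[0,0,0]],[[-0.005,-0.0008,0.0055],[0,0,0]]])

```text
clock: 11.05
position: [0.4738, -0.1956, 0.0353]
ee_rot: [-0.221, 2.125, -2.118]
force: [-13.4, 5.1, 1.1]
width: 0.001
```

Call:
arm_command(plan=[[[-0.0012,-0.0001,0.0012],[0,0,0]],[[-0.0024,-0.0001,0.0024],[0,0,0]],[[-0.0036,-0.0001,0.0035],[0,0,0]],[[-0.0048,-0.0002,0.0047],[0,0,0]],[[-0.006,-0.0003,0.0058],[0,0,0]]])

```text
clock: 11.55
position: [0.4803, -0.2006, 0.0354]
ee_rot: [-0.222, 2.125, -2.119]
force: [-13.7, 2.4, 1.6]
width: 0.004
```

Call:
arm_command(plan=[[[-0.0014,-0.0002,0.0012],[0,0,0]],[[-0.0029,-0.0003,0.0025],[0,0,0]],[[-0.0044,-0.0004,0.0037],[0,0,0]],[[-0.0059,-0.0005,0.005],[0,0,0]],[[-0.0074,-0.0006,0.0062],[0,0,0]]])

```text
clock: 12.05
position: [0.4885, -0.2057, 0.036]
ee_rot: [-0.222, 2.125, -2.12]
force: [-14.2, 2.2, 1.3]
width: 0.005
```

Call:
arm_command(plan=[[[-0.0016,0,0.0012],[0,0,0]],[[-0.0032,0,0.0025],[0,0,0]],[[-0.0048,0,0.0037],[0,0,0]],[[-0.0064,0,0.0049],[0,0,0]],[[-0.008,0,0.0061],[0,0,0]]])

```text
clock: 12.55
position: [0.4972, -0.2107, 0.0359]
ee_rot: [-0.222, 2.125, -2.121]
force: [-15.1, -0.4, 2.9]
width: 0.006
```

Call:
arm_command(plan=[[[-0.0016,-0.0003,0.0011],[0,0,0]],[[-0.0032,-0.0003,0.0021],[0,0,0]],[[-0.0049,-0.0004,0.0032],[0,0,0]],[[-0.0065,-0.0004,0.0042],[0,0,0]],[[-0.0082,-0.0004,0.0053],[0,0,0]]])

```text
clock: 13.05
position: [0.5064, -0.2147, 0.0363]
ee_rot: [-0.221, 2.125, -2.122]
force: [-14.7, -1.1, 2.0]
width: 0.006
```

Call:
arm_command(plan=[[[0.0342,0,-0.0123],[0,0,0]],[[0.03,0.001,-0.05],[0,8,0]],[[0.015,0.002,-0.09],[0,16,0]],[[0.0,0.003,-0.135],[0,24,0]],[[-0.0109,0.003,-0.156],[0,29,0]]])

```text
clock: 13.55
position: [0.4932, -0.0544, 0.0353]
ee_rot: [-0.322, -2.057, 2.053]
force: [0.1, -0.1, -0.2]
width: 0.006
```

```bash
cat > ov.py <<'E'
from h import *
from cell import *
import sys
def ov(L,name,D=(0.628,-0.152,-0.028)):
    p=get_image('top')
    im=cv2.resize(p['color'][:,:,::-1],None,fx=3,fy=3,interpolation=cv2.INTER_CUBIC)
    def dr(P,c):
        q=((proj(p,P)+.5)*3-.5).astype(np.int32); cv2.polylines(im,[q.reshape(-1,1,2)],True,c,1)
    dr(pose(*L,box(-.042,.042,-.105,.105,.026)),(0,0,255)); dr(pose(*L,box(-.038,.038,-.094,.094,.061)),(0,255,0))
    for y in(.078,-.078): dr(pose(*D,[[.042,y,.016],[.054,y,.016]]),(255,0,255))
    cv2.imwrite(f'pics/{name}.png',im[330:800,500:1200])
E
python3 -c "
from ov import *
go((.50,-.06,.033),yaw=-.3)
ov((.566,-.140,-.04),'t4')"
```

```text
t 13.55 pos [ 0.4932 -0.0544  0.0353] yaw -0.310 tilt [ 0.001  0.002 -1.   ] F [ 0.12 -0.11 -0.18] w 0.006
(0.5, -0.06, 0.033) shift [-0.0082  0.0022  0.0032] turn_y -0.6
```

View pics/t4.png

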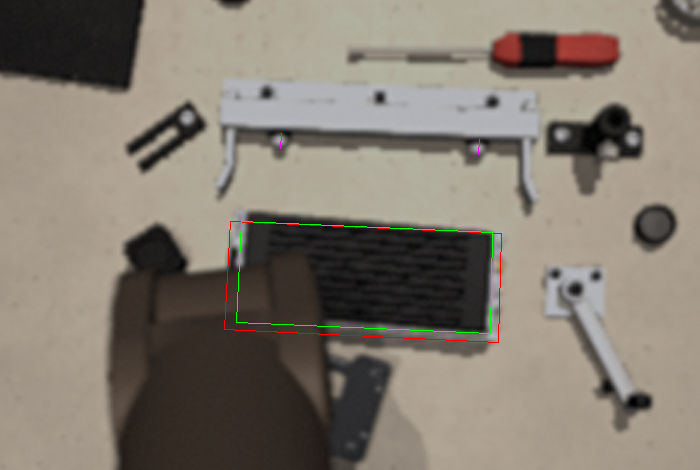

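Call:
arm_command(plan=[[[-0.009,0.001,0.0009],[0,0,0]],[[-0.0161,0.0015,0.0018],[0,0,0]],[[-0.0175,0.0015,0.0013],[0,0,0]],[[-0.0189,0.0015,0.0009],[0,0,0]],[[-0.0203,0.0015,0.0005],[0,0,0]]])

```text
clock: 14.1
position: [0.5116, -0.0663, 0.0335]
ee_rot: [-0.32, -2.054, 2.055]
force: [-0.1, -0.2, -0.4]
width: 0.005
```

Call:
arm_command(plan=[[[-0.001,0,-0.0012],[0,0,0]],[[-0.002,0,-0.0023],[0,0,0]],[[-0.003,0,-0.0033],[0,0,0]],[[-0.0038,0,-0.0042],[0,0,0]],[[-0.0047,0,-0.0046],[0,0,0]]])

```text
clock: 14.6
position: [0.5177, -0.0622, 0.0336]
ee_rot: [-0.319, -2.056, 2.056]
force: [0.1, -0.7, 0.2]
width: 0.002
```

Call:
arm_command(plan=[[[-0.0011,0,-0.0004],[0,0,0]],[[-0.0022,0,-0.0007],[0,0,0]],[[-0.0033,0,-0.0011],[0,0,0]]])

```text
clock: 14.9
position: [0.5198, -0.0624, 0.0333]
ee_rot: [-0.316, -2.054, 2.055]
force: [-6.6, 0.6, 3.0]
width: 0.003
```

Call:
arm_command(plan=[[[-0.0008,-0.0003,-0.0003],[0,0,0]],[[-0.0016,-0.0006,-0.0007],[0,0,0]],[[-0.0023,-0.0009,-0.001],[0,0,0]]])

```text
clock: 15.2
position: [0.5203, -0.0623, 0.0335]
ee_rot: [-0.312, -2.051, 2.054]
force: [-8.7, -0.1, 0.4]
width: 0.007
```

Call:
arm_command(plan=[[[-0.0008,-0.0001,-0.0004],[0,0,0]],[[-0.0016,-0.0003,-0.0008],[0,0,0]],[[-0.0023,-0.0004,-0.0012],[0,0,0]]])

```text
clock: 15.5
position: [0.5209, -0.0622, 0.0334]
ee_rot: [-0.308, -2.049, 2.053]
force: [-13.5, -0.7, 2.6]
width: 0.001
```

Call:
arm_command(plan=[[[-0.0006,-0.0003,-0.0003],[0,0,0]],[[-0.0012,-0.0006,-0.0006],[0,0,0]]])

```text
clock: 15.7
position: [0.5222, -0.0618, 0.0339]
ee_rot: [-0.308, -2.049, 2.053]
force: [-10.8, 0.2, -0.4]
width: 0.007
```

Sliding; continue along the arc.

Call:
arm_command(plan=[[[-0.0013,-0.0001,-0.0008],[0,0,0]],[[-0.0026,-0.0002,-0.0016],[0,0,0]],[[-0.0039,-0.0003,-0.0023],[0,0,0]],[[-0.0052,-0.0004,-0.003],[0,0,0]],[[-0.0067,-0.0006,-0.0038],[0,0,0]]])

```text
clock: 16.2
position: [0.5297, -0.0595, 0.0343]
ee_rot: [-0.307, -2.05, 2.053]
force: [-11.4, 2.3, -1.2]
width: 0.005
```

Call:
arm_command(plan=[[[-0.0018,-0.0001,-0.0009],[0,0,0]],[[-0.0036,-0.0002,-0.0018],[0,0,0]],[[-0.0054,-0.0003,-0.0027],[0,0,0]],[[-0.0072,-0.0004,-0.0036],[0,0,0]],[[-0.009,-0.0005,-0.0045],[0,0,0]]])

```text
clock: 16.7
position: [0.5398, -0.0573, 0.0347]
ee_rot: [-0.307, -2.051, 2.053]
force: [-10.8, 3.5, -1.5]
width: 0.003
```

Call:
arm_command(plan=[[[-0.0019,0,-0.0009],[0,0,0]],[[-0.0038,0,-0.0017],[0,0,0]],[[-0.0057,-0.0001,-0.0025],[0,0,0]],[[-0.0076,-0.0001,-0.0033],[0,0,0]],[[-0.0095,-0.0002,-0.0041],[0,0,0]]])

```text
clock: 17.2
position: [0.5502, -0.0555, 0.0349]
ee_rot: [-0.306, -2.052, 2.052]
force: [-10.4, 5.8, -3.1]
width: 0.001
```

Call:
arm_command(plan=[[[-0.0019,0.0002,-0.0008],[0,0,0]],[[-0.0038,0.0003,-0.0015],[0,0,0]],[[-0.0057,0.0003,-0.0022],[0,0,0]],[[-0.0076,0.0003,-0.0029],[0,0,0]],[[-0.0095,0.0003,-0.0036],[0,0,0]]])

```text
clock: 17.7
position: [0.5588, -0.0548, 0.0345]
ee_rot: [-0.303, -2.05, 2.051]
force: [-16.9, 6.1, 4.1]
width: 0.008
```

Call:
arm_command(plan=[[[0.0367,0,0.0168],[0,0,0]],[[0.042,0,0.06],[0,-8,0]],[[0.041,0,0.11],[0,-16,0]],[[0.038,0,0.15],[0,-24,0]],[[0.0366,0,0.1635],[0,-29,0]]])

```text
clock: 18.2
position: [0.4793, -0.2069, 0.0365]
ee_rot: [-0.211, 2.115, -2.12]
force: [0.3, 0.1, -0.2]
width: 0.003
```

```bash
python3 -c "
from ov import *
go((.485,-.20,.0335),yaw=.2)
ov((.5815,-.1455,-.345),'t5')"
```

```text
t 18.20 pos [ 0.4793 -0.2069  0.0365] yaw 0.198 tilt [-0.    -0.003 -1.   ] F [ 0.29  0.05 -0.24] w 0.003
(0.485, -0.2, 0.0335) shift [-0.0069  0.0029 -0.0057] turn_y -0.1
```

View pics/t5.png

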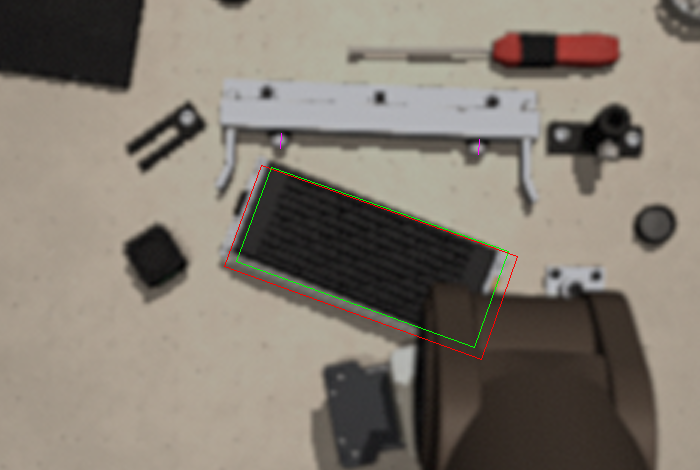

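Call:
arm_command(plan=[[[-0.0084,0.002,-0.0075],[0,0,0]],[[-0.0084,0.002,-0.0075],[0,0,0]],[[-0.0097,0.002,-0.0067],[0,0,0]],[[-0.011,0.002,-0.0059],[0,0,0]],[[-0.0122,0.002,-0.0052],[0,0,0]]])

```text
clock: 18.75
position: [0.4923, -0.1934, 0.0345]
ee_rot: [-0.211, 2.117, -2.117]
force: [-0.2, 0.1, -0.6]
width: 0.006
```

Call:
arm_command(plan=[[[-0.0009,0,0.0006],[0,0,0]],[[-0.0018,0,0.0012],[0,0,0]],[[-0.0027,0,0.0018],[0,0,0]],[[-0.0036,0,0.0024],[0,0,0]]])

```text
clock: 19.15
position: [0.496, -0.1958, 0.0345]
ee_rot: [-0.21, 2.117, -2.117]
force: [-0.2, 0.5, -0.7]
width: 0.008
```

Call:
arm_command(plan=[[[-0.0009,0,0.0006],[0,0,0]],[[-0.0018,0,0.0012],[0,0,0]],[[-0.0027,0,0.0018],[0,0,0]],[[-0.0036,0,0.0024],[0,0,0]]])

```text
clock: 19.55
position: [0.4997, -0.1972, 0.0344]
ee_rot: [-0.211, 2.118, -2.117]
force: [-1.9, 0.8, 0.0]
width: 0.011
```

Call:
arm_command(plan=[[[-0.0008,0,0.0006],[0,0,0]],[[-0.0016,-0.0002,0.0012],[0,0,0]],[[-0.0024,-0.0005,0.0018],[0,0,0]],[[-0.0031,-0.0008,0.0025],[0,0,0]]])

```text
clock: 19.95
position: [0.5007, -0.1979, 0.0344]
ee_rot: [-0.217, 2.122, -2.117]
force: [-9.1, 5.5, 0.8]
width: 0.006
```

Call:
arm_command(plan=[[[-0.0007,-0.0004,0.0006],[0,0,0]],[[-0.0014,-0.0006,0.0012],[0,0,0]],[[-0.002,-0.0009,0.0018],[0,0,0]]])

```text
clock: 20.25
position: [0.5015, -0.1988, 0.0348]
ee_rot: [-0.22, 2.124, -2.117]
force: [-11.2, 6.7, 3.0]
width: 0.005
```

Call:
arm_command(plan=[[[-0.0007,-0.0004,0.0006],[0,0,0]],[[-0.0014,-0.0007,0.0014],[0,0,0]],[[-0.0022,-0.0009,0.0024],[0,0,0]],[[-0.0031,-0.001,0.0034],[0,0,0]]])

```text
clock: 20.65
position: [0.5048, -0.2017, 0.0357]
ee_rot: [-0.221, 2.124, -2.118]
force: [-11.8, 5.8, 1.8]
width: 0.003
```

Call:
arm_command(plan=[[[-0.0013,-0.0001,0.0014],[0,0,0]],[[-0.0027,-0.0002,0.0028],[0,0,0]],[[-0.0041,-0.0003,0.0042],[0,0,0]],[[-0.0055,-0.0004,0.0056],[0,0,0]],[[-0.0069,-0.0005,0.007],[0,0,0]]])

```text
clock: 21.15
position: [0.5123, -0.2079, 0.036]
ee_rot: [-0.221, 2.125, -2.119]
force: [-12.6, 3.2, 2.0]
width: 0.005
```

Call:
arm_command(plan=[[[-0.0014,-0.0001,0.0013],[0,0,0]],[[-0.0029,-0.0002,0.0026],[0,0,0]],[[-0.0044,-0.0003,0.0039],[0,0,0]],[[-0.0059,-0.0004,0.0051],[0,0,0]],[[-0.0074,-0.0005,0.0063],[0,0,0]]])

```text
clock: 21.65
position: [0.5205, -0.2132, 0.0364]
ee_rot: [-0.221, 2.125, -2.12]
force: [-15.5, 1.3, 1.5]
width: 0.003
```

Call:
arm_command(plan=[[[-0.0015,-0.0001,0.0012],[0,0,0]],[[-0.003,-0.0002,0.0024],[0,0,0]],[[-0.0046,-0.0003,0.0037],[0,0,0]],[[-0.0062,-0.0003,0.0049],[0,0,0]],[[-0.0078,-0.0003,0.0061],[0,0,0]]])

```text
clock: 22.15
position: [0.5291, -0.2182, 0.0366]
ee_rot: [-0.221, 2.125, -2.121]
force: [-14.4, -0.0, 2.7]
width: 0.006
```

Call:
arm_command(plan=[[[-0.0015,-0.0001,0.0011],[0,0,0]],[[-0.0031,-0.0003,0.0021],[0,0,0]],[[-0.0047,-0.0004,0.0032],[0,0,0]],[[-0.0063,-0.0005,0.0042],[0,0,0]],[[-0.008,-0.0006,0.0053],[0,0,0]]])

```text
clock: 22.65
position: [0.538, -0.2222, 0.0372]
ee_rot: [-0.221, 2.125, -2.121]
force: [-13.8, -1.2, 1.5]
width: 0.0
```

Call:
arm_command(plan=[[[0.0342,0,-0.0123],[0,0,0]],[[0.03,0.001,-0.05],[0,8,0]],[[0.015,0.002,-0.09],[0,16,0]],[[0.0,0.003,-0.135],[0,24,0]],[[-0.012,0.003,-0.158],[0,29,0]]])

```text
clock: 23.15
position: [0.525, -0.0599, 0.0363]
ee_rot: [-0.322, -2.057, 2.053]
force: [0.4, 0.5, 0.1]
width: 0.003
```

```bash
python3 -c "
from ov import *
go((.535,-.064,.034),yaw=-.3)
ov((.596,-.1463,-.07),'t6')"
```

```text
t 23.15 pos [ 0.525  -0.0599  0.0363] yaw -0.310 tilt [ 0.001  0.002 -1.   ] F [0.36 0.49 0.05] w 0.003
(0.535, -0.064, 0.034) shift [-0.0108  0.0023  0.0009] turn_y -0.6
```

View pics/t6.png

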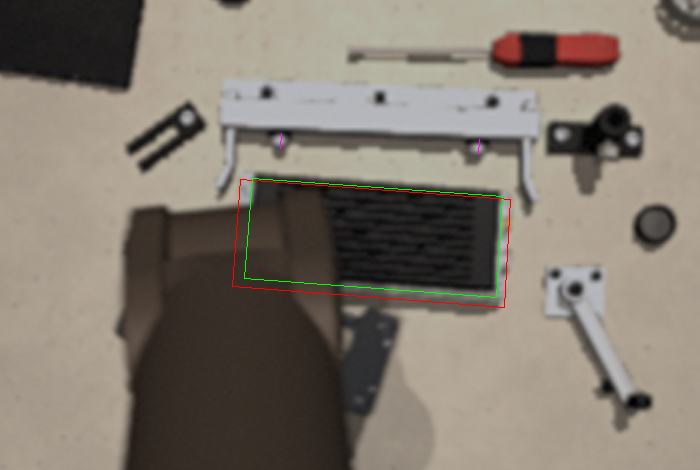

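Call:
arm_command(plan=[[[-0.006,0.001,0.0004],[0,0,0]],[[-0.0115,0.0018,0.0],[0,0,0]],[[-0.0129,0.0018,-0.0008],[0,0,0]],[[-0.0143,0.0018,-0.0016],[0,0,0]],[[-0.0157,0.0018,-0.0024],[0,0,0]]])

```text
clock: 23.7
position: [0.5401, -0.0677, 0.0342]
ee_rot: [-0.32, -2.054, 2.055]
force: [0.7, -0.1, -0.3]
width: 0.003
```

Call:
arm_command(plan=[[[-0.001,0,-0.0012],[0,0,0]],[[-0.002,0,-0.0023],[0,0,0]],[[-0.003,0,-0.0033],[0,0,0]],[[-0.0042,0,-0.0038],[0,0,0]],[[-0.0054,0,-0.0042],[0,0,0]]])

```text
clock: 24.2
position: [0.5467, -0.0642, 0.0343]
ee_rot: [-0.319, -2.055, 2.056]
force: [-0.3, 0.4, 0.5]
width: 0.004
```

Call:
arm_command(plan=[[[-0.0011,0,-0.0004],[0,0,0]],[[-0.0022,0,-0.0007],[0,0,0]],[[-0.0033,-0.0001,-0.0011],[0,0,0]],[[-0.0043,-0.0003,-0.0014],[0,0,0]]])

```text
clock: 24.6
position: [0.5497, -0.0644, 0.0341]
ee_rot: [-0.316, -2.054, 2.055]
force: [-5.2, -0.5, 1.0]
width: 0.006
```

Call:
arm_command(plan=[[[-0.0008,-0.0002,-0.0004],[0,0,0]],[[-0.0016,-0.0004,-0.0008],[0,0,0]],[[-0.0024,-0.0006,-0.0012],[0,0,0]],[[-0.0031,-0.0008,-0.0015],[0,0,0]]])

```text
clock: 25.0
position: [0.5503, -0.0642, 0.0342]
ee_rot: [-0.31, -2.05, 2.054]
force: [-12.2, -0.4, 1.3]
width: 0.005
```

Call:
arm_command(plan=[[[-0.0007,-0.0003,-0.0003],[0,0,0]],[[-0.0014,-0.0006,-0.0007],[0,0,0]],[[-0.0022,-0.0008,-0.0011],[0,0,0]]])

```text
clock: 25.3
position: [0.5522, -0.0637, 0.0346]
ee_rot: [-0.309, -2.05, 2.053]
force: [-12.4, 1.4, -1.5]
width: 0.003
```

Call:
arm_command(plan=[[[-0.0018,-0.0001,-0.0009],[0,0,0]],[[-0.0036,-0.0001,-0.0018],[0,0,0]],[[-0.0054,-0.0001,-0.0027],[0,0,0]],[[-0.0072,-0.0002,-0.0036],[0,0,0]],[[-0.009,-0.0003,-0.0045],[0,0,0]]])

```text
clock: 25.8
position: [0.5619, -0.0609, 0.0347]
ee_rot: [-0.307, -2.051, 2.053]
force: [-12.0, 4.0, -0.8]
width: 0.004
```

Call:
arm_command(plan=[[[-0.0018,-0.0001,-0.0009],[0,0,0]],[[-0.0036,-0.0001,-0.0017],[0,0,0]],[[-0.0054,-0.0001,-0.0025],[0,0,0]],[[-0.0072,-0.0002,-0.0033],[0,0,0]],[[-0.0088,-0.0003,-0.004],[0,0,0]]])

```text
clock: 26.3
position: [0.5716, -0.0592, 0.035]
ee_rot: [-0.307, -2.052, 2.052]
force: [-11.1, 6.1, -1.8]
width: 0.007
```

Now slower, toward the expected left-stud contact.

Call:
arm_command(plan=[[[-0.0011,0,-0.0005],[0,0,0]],[[-0.0022,0,-0.001],[0,0,0]],[[-0.0033,0,-0.0014],[0,0,0]],[[-0.0044,0,-0.0018],[0,0,0]]])

```text
clock: 26.7
position: [0.5759, -0.0584, 0.0349]
ee_rot: [-0.306, -2.052, 2.052]
force: [-15.3, 6.3, 1.2]
width: 0.005
```

Call:
arm_command(plan=[[[-0.0007,-0.0001,-0.0003],[0,0,0]],[[-0.0014,-0.0003,-0.0006],[0,0,0]],[[-0.0021,-0.0004,-0.0009],[0,0,0]]])

```text
clock: 27.0
position: [0.5762, -0.0583, 0.0348]
ee_rot: [-0.302, -2.049, 2.051]
force: [-18.8, 5.6, 2.8]
width: 0.005
```

Call:
arm_command(plan=[[[0.0367,0,0.0168],[0,0,0]],[[0.042,0,0.06],[0,-8,0]],[[0.038,0,0.11],[0,-16,0]],[[0.03,0,0.15],[0,-24,0]],[[0.0224,0,0.163],[0,-29,0]]])

```text
clock: 27.5
position: [0.5111, -0.2146, 0.0372]
ee_rot: [-0.21, 2.115, -2.121]
force: [-0.6, 0.7, -0.1]
width: 0.002
```

```bash
python3 -c "
from ov import *
go((.516,-.203,.0345),yaw=.2)
ov((.6065,-.1457,-.245),'t7')"
```

```text
t 27.50 pos [ 0.5111 -0.2146  0.0372] yaw 0.197 tilt [-0.    -0.003 -1.   ] F [-0.63  0.72 -0.14] w 0.002
(0.516, -0.203, 0.0345) shift [-0.0071  0.0027 -0.0104] turn_y -0.1
```

View pics/t7.png

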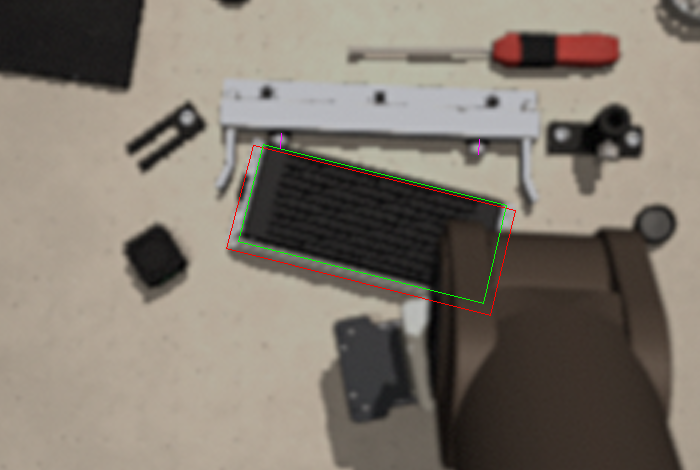

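Call:
arm_command(plan=[[[-0.0071,0.002,-0.0104],[0,0,0]],[[-0.0071,0.002,-0.0104],[0,0,0]],[[-0.0084,0.002,-0.0099],[0,0,0]],[[-0.0097,0.002,-0.0094],[0,0,0]],[[-0.011,0.002,-0.0089],[0,0,0]]])

```text
clock: 28.05
position: [0.5221, -0.1972, 0.0352]
ee_rot: [-0.211, 2.117, -2.117]
force: [-0.7, -0.7, 0.0]
width: 0.008
```

Call:
arm_command(plan=[[[-0.0009,0,0.0011],[0,0,0]],[[-0.0018,0,0.0022],[0,0,0]],[[-0.0027,0,0.0033],[0,0,0]],[[-0.0035,0,0.0042],[0,0,0]],[[-0.0043,0,0.0051],[0,0,0]]])

```text
clock: 28.55
position: [0.5271, -0.2021, 0.0351]
ee_rot: [-0.21, 2.117, -2.117]
force: [0.1, 0.2, 0.2]
width: 0.01
```

Call:
arm_command(plan=[[[-0.001,0,0.0007],[0,0,0]],[[-0.002,0,0.0014],[0,0,0]],[[-0.003,0,0.0021],[0,0,0]],[[-0.004,0,0.0028],[0,0,0]]])

```text
clock: 28.95
position: [0.5316, -0.2039, 0.0352]
ee_rot: [-0.211, 2.117, -2.117]
force: [0.4, 0.2, -0.1]
width: 0.004
```

Call:
arm_command(plan=[[[-0.001,0,0.0007],[0,0,0]],[[-0.002,0,0.0013],[0,0,0]],[[-0.0029,-0.0001,0.0019],[0,0,0]],[[-0.0037,-0.0003,0.0025],[0,0,0]]])

```text
clock: 29.35
position: [0.535, -0.2054, 0.0353]
ee_rot: [-0.212, 2.118, -2.117]
force: [-3.1, 0.3, 1.5]
width: 0.004
```

Call:
arm_command(plan=[[[-0.0008,-0.0002,0.0006],[0,0,0]],[[-0.0016,-0.0004,0.0012],[0,0,0]],[[-0.0024,-0.0007,0.0019],[0,0,0]],[[-0.0031,-0.001,0.0026],[0,0,0]]])

```text
clock: 29.75
position: [0.5361, -0.2062, 0.0355]
ee_rot: [-0.218, 2.122, -2.117]
force: [-9.6, 4.2, 2.2]
width: 0.003
```

Call:
arm_command(plan=[[[-0.0007,-0.0003,0.0006],[0,0,0]],[[-0.0014,-0.0006,0.0012],[0,0,0]],[[-0.0021,-0.0009,0.0018],[0,0,0]],[[-0.0028,-0.001,0.0025],[0,0,0]]])

```text
clock: 30.15
position: [0.5379, -0.2079, 0.0359]
ee_rot: [-0.22, 2.124, -2.117]
force: [-12.1, 4.6, 1.4]
width: 0.004
```

Call:
arm_command(plan=[[[-0.0013,-0.0001,0.0013],[0,0,0]],[[-0.0027,-0.0002,0.0026],[0,0,0]],[[-0.0042,-0.0003,0.0039],[0,0,0]],[[-0.0057,-0.0004,0.0052],[0,0,0]],[[-0.0072,-0.0005,0.0065],[0,0,0]]])

```text
clock: 30.65
position: [0.5457, -0.2136, 0.0362]
ee_rot: [-0.221, 2.125, -2.119]
force: [-13.5, 3.2, 1.3]
width: 0.002
```

Call:
arm_command(plan=[[[-0.0015,-0.0001,0.0012],[0,0,0]],[[-0.003,-0.0002,0.0025],[0,0,0]],[[-0.0045,-0.0003,0.0037],[0,0,0]],[[-0.006,-0.0004,0.0049],[0,0,0]],[[-0.0076,-0.0005,0.0061],[0,0,0]]])

```text
clock: 31.15
position: [0.5541, -0.2188, 0.0366]
ee_rot: [-0.221, 2.124, -2.12]
force: [-12.8, 1.3, 0.7]
width: 0.005
```

Call:
arm_command(plan=[[[-0.0016,0,0.0011],[0,0,0]],[[-0.0032,0,0.0022],[0,0,0]],[[-0.0048,-0.0001,0.0033],[0,0,0]],[[-0.0064,-0.0001,0.0044],[0,0,0]],[[-0.008,-0.0002,0.0055],[0,0,0]]])

```text
clock: 31.65
position: [0.5628, -0.2234, 0.0368]
ee_rot: [-0.221, 2.124, -2.121]
force: [-13.5, -1.3, 0.3]
width: 0.005
```

Call:
arm_command(plan=[[[-0.0015,0,0.0009],[0,0,0]],[[-0.003,0,0.0018],[0,0,0]],[[-0.0045,-0.0001,0.0027],[0,0,0]],[[-0.006,-0.0001,0.0036],[0,0,0]],[[-0.0075,-0.0002,0.0044],[0,0,0]]])

```text
clock: 32.15
position: [0.5696, -0.2264, 0.0365]
ee_rot: [-0.223, 2.126, -2.122]
force: [-20.2, 1.2, 2.9]
width: 0.004
```

Call:
arm_command(plan=[[[0.02,0,-0.0045],[0,0,0]],[[0.035,0,-0.008],[0,0,0]]])

```text
clock: 32.35
position: [0.5401, -0.2248, 0.0386]
ee_rot: [-0.21, 2.117, -2.118]
force: [-0.0, -0.3, 0.7]
width: 0.006
```

```bash
python3 -c "
from ov import *
go((.516,-.203,.0345),yaw=-.2)
ov((.617,-.1475,-.02),'t8')
s=get_image('scene')
cv2.imwrite('pics/s8.png',cv2.resize(s['color'][150:290,190:390,::-1],None,fx=3.8,fy=3.8,interpolation=cv2.INTER_CUBIC))"
```

```text
t 32.35 pos [ 0.5401 -0.2248  0.0386] yaw 0.198 tilt [ 0. -0. -1.] F [-0.05 -0.29  0.72] w 0.006
(0.516, -0.203, 0.0345) shift [ 0.0193  0.0041 -0.0261] turn_y 22.8
```

View pics/t8.png

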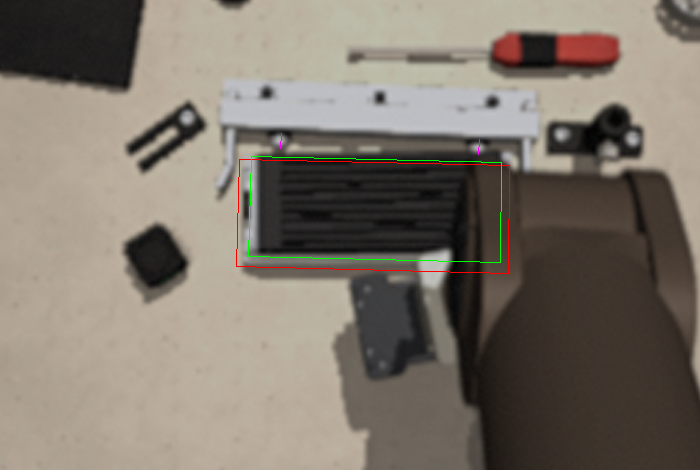

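View pics/s8.png

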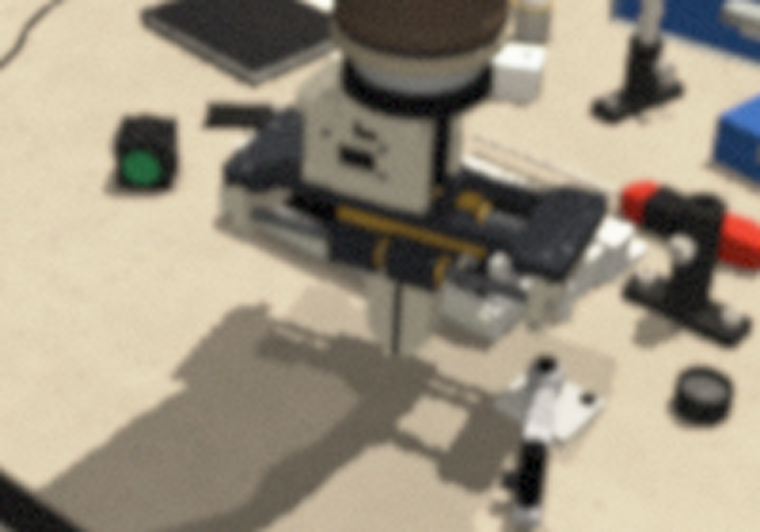

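Call:
arm_command(plan=[[[0.011,0.001,-0.035],[0,7,0]],[[0.0058,0.002,-0.0725],[0,15,0]],[[-0.003,0.003,-0.11],[0,22,0]],[[-0.015,0.004,-0.14],[0,28.5,0]],[[-0.0221,0.004,-0.1505],[0,28.5,0]]])

```text
clock: 32.95
position: [0.5344, -0.068, 0.0353]
ee_rot: [-0.31, -2.065, 2.06]
force: [-0.1, 0.4, -0.0]
width: 0.0
```

```bash
python3 -c "
from ov import *
go((.548,-.0735,.0345),yaw=-.3)
ov((.618,-.152,.02),'t9')"
```

```text
t 32.95 pos [ 0.5344 -0.068   0.0353] yaw -0.297 tilt [ 0.002  0.002 -1.   ] F [-0.08  0.37 -0.02] w 0.000
(0.548, -0.0735, 0.0345) shift [-0.0146  0.0008  0.0012] turn_y 0.2
```

View pics/t9.png

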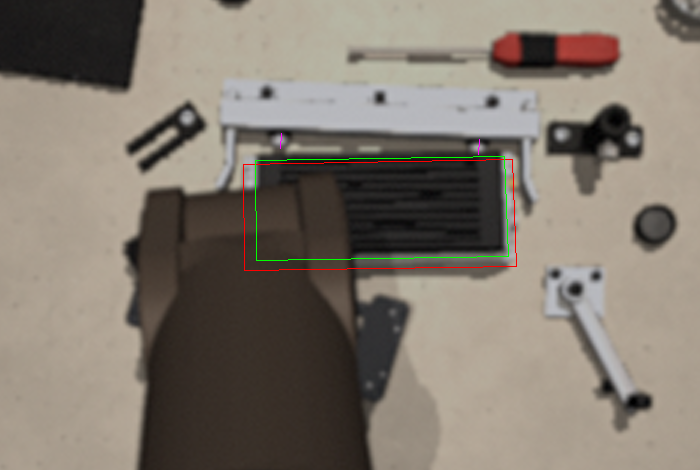

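Call:
arm_command(plan=[[[-0.007,0.0005,0.0006],[0,0,0]],[[-0.0146,0.0008,0.0],[0,0,0]],[[-0.016,0.0008,-0.0006],[0,0,0]],[[-0.0174,0.0008,-0.0012],[0,0,0]],[[-0.0188,0.0008,-0.0018],[0,0,0]]])

```text
clock: 33.5
position: [0.551, -0.0774, 0.0339]
ee_rot: [-0.311, -2.059, 2.06]
force: [-0.7, 0.6, 0.2]
width: 0.006
```

Call:
arm_command(plan=[[[-0.0011,0,-0.0009],[0,0,0]],[[-0.0022,0,-0.0017],[0,0,0]],[[-0.0033,0,-0.0025],[0,0,0]],[[-0.0044,0,-0.003],[0,0,0]],[[-0.0055,0,-0.0034],[0,0,0]]])

```text
clock: 34.0
position: [0.5575, -0.0748, 0.0341]
ee_rot: [-0.31, -2.06, 2.061]
force: [0.1, 0.1, -0.1]
width: 0.003
```

Call:
arm_command(plan=[[[-0.0011,0,-0.0004],[0,0,0]],[[-0.0022,0,-0.0007],[0,0,0]],[[-0.0033,0,-0.001],[0,0,0]],[[-0.0044,0,-0.0013],[0,0,0]]])

```text
clock: 34.4
position: [0.5621, -0.0749, 0.0341]
ee_rot: [-0.311, -2.06, 2.061]
force: [0.5, 0.1, 0.1]
width: 0.005
```

Call:
arm_command(plan=[[[-0.0011,0,-0.0004],[0,0,0]],[[-0.0022,0,-0.0007],[0,0,0]],[[-0.0033,0,-0.001],[0,0,0]],[[-0.0042,-0.0002,-0.0013],[0,0,0]]])

```text
clock: 34.8
position: [0.5652, -0.0749, 0.0339]
ee_rot: [-0.308, -2.059, 2.06]
force: [-5.7, -0.1, 1.9]
width: 0.006
```

Call:
arm_command(plan=[[[-0.0008,-0.0003,-0.0004],[0,0,0]],[[-0.0016,-0.0006,-0.0008],[0,0,0]],[[-0.0024,-0.0009,-0.0011],[0,0,0]]])

```text
clock: 35.1
position: [0.5658, -0.0748, 0.0341]
ee_rot: [-0.304, -2.056, 2.059]
force: [-9.8, 0.6, 1.0]
width: 0.007
```

Call:
arm_command(plan=[[[-0.0007,-0.0003,-0.0003],[0,0,0]],[[-0.0014,-0.0006,-0.0006],[0,0,0]],[[-0.0021,-0.0008,-0.0009],[0,0,0]]])

```text
clock: 35.4
position: [0.5666, -0.0746, 0.0344]
ee_rot: [-0.301, -2.055, 2.058]
force: [-12.9, -1.0, -0.0]
width: 0.001
```

Call:
arm_command(plan=[[[-0.0007,-0.0001,-0.0003],[0,0,0]],[[-0.0015,-0.0001,-0.0006],[0,0,0]],[[-0.0023,-0.0002,-0.0009],[0,0,0]]])

```text
clock: 35.7
position: [0.5684, -0.074, 0.0344]
ee_rot: [-0.299, -2.055, 2.058]
force: [-12.3, 2.6, 0.6]
width: 0.005
```

Call:
arm_command(plan=[[[-0.0008,0,-0.0004],[0,0,0]],[[-0.0017,-0.0001,-0.0008],[0,0,0]],[[-0.0026,-0.0001,-0.0012],[0,0,0]],[[-0.0035,-0.0002,-0.0016],[0,0,0]]])

```text
clock: 36.1
position: [0.572, -0.0729, 0.0345]
ee_rot: [-0.298, -2.055, 2.057]
force: [-14.5, 2.6, 1.0]
width: 0.004
```

Call:
arm_command(plan=[[[-0.0008,0,-0.0004],[0,0,0]],[[-0.0016,-0.0001,-0.0008],[0,0,0]],[[-0.0024,-0.0002,-0.0011],[0,0,0]]])

```text
clock: 36.4
position: [0.5746, -0.0723, 0.0347]
ee_rot: [-0.298, -2.056, 2.057]
force: [-14.7, 3.8, 1.9]
width: 0.006
```

Call:
arm_command(plan=[[[-0.0007,-0.0001,-0.0003],[0,0,0]],[[-0.0014,-0.0001,-0.0006],[0,0,0]]])

```text
clock: 36.6
position: [0.5752, -0.0722, 0.0345]
ee_rot: [-0.296, -2.054, 2.057]
force: [-18.5, 3.0, 3.4]
width: 0.008
```

Call:
arm_command(plan=[[[0.0306,0,0.0199],[0,0,0]],[[0.0204,0,0.053],[0,-8,0]],[[0.01,0,0.0868],[0,-16,0]],[[-0.0017,0,0.125],[0,-24,0]],[[-0.014,0.001,0.1506],[0,-28.5,0]]])

```text
clock: 37.1
position: [0.5504, -0.2248, 0.036]
ee_rot: [-0.213, 2.114, -2.117]
force: [0.0, -0.3, 1.4]
width: 0.005
```

```bash
python3 -c "
from ov import *
go((.556,-.22,.0345),yaw=.2)
ov((.628,-.152,-.028),'t10')"
```

```text
t 37.10 pos [ 0.5504 -0.2248  0.036 ] yaw 0.201 tilt [ 0.001 -0.002 -1.   ] F [ 0.01 -0.28  1.44] w 0.005
(0.556, -0.22, 0.0345) shift [-0.0064  0.0015 -0.0036] turn_y 0.1
```

View pics/t10.png

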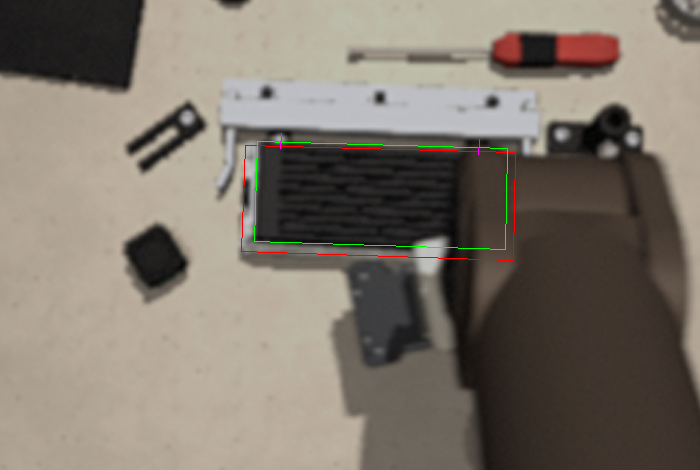

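Call:
arm_command(plan=[[[-0.0064,0.001,-0.0036],[0,0,0]],[[-0.0076,0.001,-0.0033],[0,0,0]],[[-0.0088,0.001,-0.0031],[0,0,0]],[[-0.01,0.001,-0.0028],[0,0,0]]])

```text
clock: 37.55
position: [0.5603, -0.2151, 0.0348]
ee_rot: [-0.212, 2.116, -2.116]
force: [-0.6, -0.9, -0.2]
width: 0.004
```

Call:
arm_command(plan=[[[-0.0008,0,0.0009],[0,0,0]],[[-0.0016,0,0.0018],[0,0,0]],[[-0.0024,0,0.0027],[0,0,0]],[[-0.0033,-0.0001,0.0031],[0,0,0]]])

```text
clock: 37.95
position: [0.5638, -0.219, 0.0348]
ee_rot: [-0.21, 2.117, -2.118]
force: [0.5, 0.4, -0.3]
width: 0.008
```

Call:
arm_command(plan=[[[-0.0009,0,0.0004],[0,0,0]],[[-0.0018,-0.0001,0.0008],[0,0,0]],[[-0.0027,-0.0002,0.0011],[0,0,0]],[[-0.0036,-0.0003,0.0014],[0,0,0]]])

```text
clock: 38.35
position: [0.5667, -0.2195, 0.0348]
ee_rot: [-0.212, 2.119, -2.118]
force: [-5.0, 0.6, 0.9]
width: 0.006
```

Call:
arm_command(plan=[[[-0.0008,-0.0003,0.0003],[0,0,0]],[[-0.0016,-0.0006,0.0006],[0,0,0]],[[-0.0024,-0.0009,0.0009],[0,0,0]]])

```text
clock: 38.65
position: [0.5673, -0.2196, 0.035]
ee_rot: [-0.216, 2.121, -2.118]
force: [-8.7, 1.1, -0.0]
width: 0.006
```

Call:
arm_command(plan=[[[-0.0008,-0.0002,0.0003],[0,0,0]],[[-0.0016,-0.0004,0.0006],[0,0,0]],[[-0.0024,-0.0006,0.0009],[0,0,0]]])

```text
clock: 38.95
position: [0.568, -0.2199, 0.035]
ee_rot: [-0.22, 2.124, -2.119]
force: [-12.5, 2.6, 0.8]
width: 0.003
```

Call:
arm_command(plan=[[[-0.0007,-0.0003,0.0003],[0,0,0]],[[-0.0014,-0.0006,0.0006],[0,0,0]]])

```text
clock: 39.15
position: [0.569, -0.2204, 0.0353]
ee_rot: [-0.221, 2.124, -2.12]
force: [-14.4, 1.9, -0.2]
width: -0.0
```

Call:
arm_command(plan=[[[-0.0006,-0.0001,0.0003],[0,0,0]],[[-0.0012,-0.0002,0.0005],[0,0,0]]])

```text
clock: 39.35
position: [0.5692, -0.2204, 0.0352]
ee_rot: [-0.223, 2.126, -2.12]
force: [-16.4, 2.3, 2.5]
width: 0.003
```

Call:
arm_command(plan=[[[-0.0004,-0.0003,0.0001],[0,0,0]],[[-0.0007,-0.0006,0.0002],[0,0,0]]])

```text
clock: 39.55
position: [0.5693, -0.2205, 0.0354]
ee_rot: [-0.224, 2.127, -2.12]
force: [-18.0, 1.4, 0.2]
width: 0.004
```

Call:
arm_command(plan=[[[0.0294,0,-0.006],[0,0,0]],[[0.06,-0.03,0.0],[0,0,0]],[[0.09,-0.065,0.03],[0,6,0]],[[0.12,-0.1,0.055],[0,13,0]],[[0.148,-0.115,0.082],[0,13,0]]], fingers=-0.1)

```text
clock: 40.05
position: [0.4483, -0.3311, 0.1559]
ee_rot: [-0.039, -2.206, 2.21]
force: [1.0, -1.7, -0.5]
width: 0.393
```

```bash
python3 -c "
from ov import *
ov((.628,-.152,-.028),'t11')
go((.476,-.342,.055),yaw=-.03)
o=observe();p=get_image('wrist');cv2.imwrite('pics/w11.png',p['color'][:,:,::-1])
print(o['clock'])
for t,z in [('retainer_peg',.042),('retainer_pivot',.012),('laser_left',0),('laser_right',0),('stud_left',.016),('stud_right',.016),('dock',0)]:
    for q in place_of(p,t)[:2]: print(t,q['point'],round(q['confidence'],2),wat(p,q['point'],z,o).round(4))
"
```

```text
t 40.10 pos [ 0.443  -0.3405  0.158 ] yaw -0.038 tilt [ 0.003 -0.008 -1.   ] F [-4.36 -6.08  1.35] w 0.437
(0.476, -0.342, 0.055) shift [-0.0328  0.1031 -0.0005] turn_y -0.4
40.1
retainer_peg [261.1, 161.2] 0.83 [ 0.4729 -0.3445  0.042 ]
retainer_pivot [212.1, 63.1] 0.68 [ 0.5647 -0.3023  0.012 ]
laser_left [23.4, 79.3] 0.93 [ 0.5888 -0.0593  0.    ]
laser_right [155.9, 60.0] 0.64 [ 0.5766 -0.2428  0.    ]
```

View pics/t11.png

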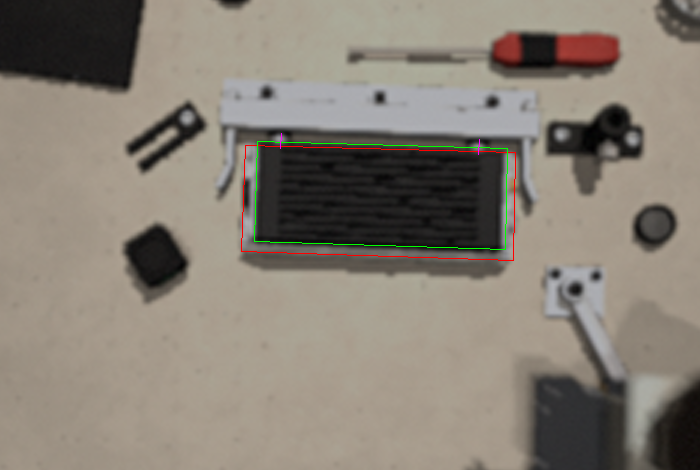

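View pics/w11.png

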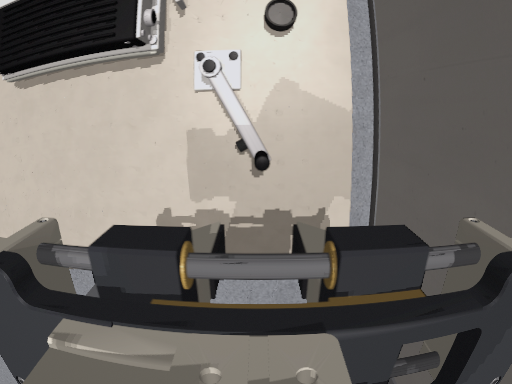

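Call:
arm_command(plan=[[[-0.0313,0.02,0.001],[0,0,0]],[[-0.0313,0.045,0.001],[0,0,0]],[[-0.0313,0.045,0.001],[0,0,0]]])

```text
clock: 40.8
position: [0.4776, -0.3302, 0.1046]
ee_rot: [-0.024, -2.21, 2.202]
force: [-0.8, 0.2, -0.4]
width: 0.55
```

```bash
python3 -c "
from ov import *
go((.4745,-.3435,.055),yaw=-.03)
o=observe();p=get_image('wrist');cv2.imwrite('pics/w12.png',p['color'][:,:,::-1])
for q in place_of(p,'retainer_peg')[:2]: print(q['point'],round(q['confidence'],2),wat(p,q['point'],.042,o).round(4))
"
```

```text
t 40.80 pos [ 0.4776 -0.3302  0.1046] yaw -0.026 tilt [-0.005  0.003 -1.   ] F [-0.84  0.15 -0.42] w 0.550
(0.4745, -0.3435, 0.055) shift [0.0025 0.0496 0.0135] turn_y 0.2
[279.8, 218.2] 0.84 [ 0.4743 -0.3448  0.042 ]
```

View pics/w12.png

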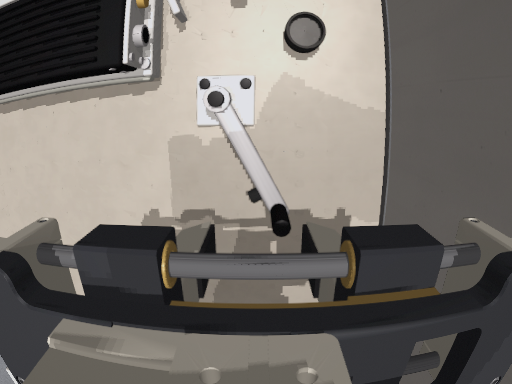

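Call:
arm_command(plan=[[[0.0025,0.01,0.0145],[0,0,0]],[[0.0025,0.03,0.0145],[0,0,0]],[[0.0025,0.049,0.0145],[0,0,0]],[[0.0025,0.049,0.0145],[0,0,0]]])

```text
clock: 41.3
position: [0.4736, -0.3477, 0.0573]
ee_rot: [-0.03, -2.206, 2.204]
force: [-0.4, 0.4, -0.3]
width: 0.552
```

Call:
arm_command(plan=[[[0,0,0],[0,0,0]],[[0,0,0],[0,0,0]],[[0,0,0],[0,0,0]],[[0,0,0],[0,0,0]],[[0,0,0],[0,0,0]]], fingers=1, squeeze=12)

```text
clock: 41.8
position: [0.4758, -0.3469, 0.0594]
ee_rot: [-0.032, -2.207, 2.208]
force: [1.1, 1.7, -0.1]
width: 0.164
```

```bash
python3 -c "
from h import *
go((.4745,-.3435,.055),yaw=-.03)"
```

```text
t 41.80 pos [ 0.4758 -0.3469  0.0594] yaw -0.029 tilt [ 0.001 -0.    -1.   ] F [ 1.07  1.74 -0.09] w 0.164
(0.4745, -0.3435, 0.055) shift [ 0.0014  0.0044 -0.0034] turn_y 0.1
```

Call:
arm_command(plan=[[[0,0.004,0],[0,0,0]],[[0,0.004,0],[0,0,0]]])

```text
clock: 42.0
position: [0.4766, -0.347, 0.0561]
ee_rot: [-0.034, -2.207, 2.209]
force: [0.0, 0.6, 8.6]
width: 0.138
```

```bash
cat > arc.py <<'E'
from h import *
from cell import observe
import sys
def arc(step,n,P=(.562,-.304),end=88.4,r=.0965):
    o=observe();Rm=Rot.from_rotvec(o["ee_rot"]).as_matrix();p=o["position"]
    print(o["clock"],p.round(4),o["force"].round(1),o["width"])
    v=p[:2]-P;a=np.degrees(np.arctan2(v[1],v[0]))%360;print("r",np.hypot(*v).round(4),"ang",a.round(1))
    for i in range(1,n+1):
        b=np.radians(max(a-step*i,end));t=np.array([P[0]+r*np.cos(b),P[1]+r*np.sin(b),p[2]])
        print((Rm.T@(t-p)).round(4).tolist())
E
python3 -c "
from arc import *
arc(10,5)"
```

```text
42.0 [ 0.4766 -0.347   0.0561] [0.  0.6 8.6] 0.1380640203832767
r 0.0957 ang 206.7
[0.0074, -0.0, -0.015]
[0.0113, -0.0001, -0.0314]
[0.0123, -0.0001, -0.0482]
[0.0103, -0.0001, -0.0649]
[0.0055, -0.0001, -0.081]
```

Call:
arm_command(plan=[[[0.0071,-0.0008,-0.015],[0,0,0]],[[0.011,-0.0008,-0.0314],[0,0,0]],[[0.012,-0.0008,-0.0482],[0,0,0]],[[0.01,-0.0008,-0.0649],[0,0,0]],[[0.0052,-0.0008,-0.081],[0,0,0]]])

```text
clock: 42.5
position: [0.472, -0.2651, 0.0558]
ee_rot: [-0.031, -2.206, 2.207]
force: [-1.9, -2.8, 1.3]
width: 0.137
```

```bash
python3 -c "
from arc import *
arc(10,5)"
```

```text
42.5 [ 0.472  -0.2651  0.0558] [-1.9 -2.8  1.3] 0.13664104069970182
r 0.098 ang 156.6
[-0.009, -0.0, -0.0145]
[-0.019, -0.0, -0.028]
[-0.0313, -0.0, -0.0395]
[-0.0453, -0.0001, -0.0487]
[-0.0608, -0.0001, -0.0554]
```

Call:
arm_command(plan=[[[-0.009,0,-0.0145],[0,0,0]],[[-0.019,0,-0.028],[0,0,0]],[[-0.0313,0,-0.0395],[0,0,0]],[[-0.0453,0,-0.0487],[0,0,0]]])

```text
clock: 42.9
position: [0.5196, -0.2169, 0.0556]
ee_rot: [-0.03, -2.207, 2.206]
force: [-1.7, -2.9, 1.9]
width: 0.133
```

```bash
python3 -c "
from arc import *
arc(5,5)"
```

```text
42.9 [ 0.5196 -0.2169  0.0556] [-1.7 -2.9  1.9] 0.13337925142955145
r 0.0969 ang 116.0
[-0.0078, -0.0, -0.0032]
[-0.0157, -0.0, -0.0061]
[-0.0238, -0.0, -0.0083]
[-0.0321, -0.0, -0.0098]
[-0.0405, -0.0, -0.0105]
```

Call:
arm_command(plan=[[[-0.0078,0,-0.0035],[0,0,0]],[[-0.0157,0,-0.0065],[0,0,0]],[[-0.0238,0,-0.0085],[0,0,0]],[[-0.0321,0,-0.0098],[0,0,0]],[[-0.0375,0,-0.0105],[0,0,0]]])

```text
clock: 43.4
position: [0.5581, -0.2066, 0.0556]
ee_rot: [-0.03, -2.211, 2.205]
force: [-2.0, 7.1, 4.0]
width: 0.139
```

```bash
python3 -c "
from arc import *
arc(2,4,end=86)
p=get_image('top') if 0 else None
from ov import *
ov((.628,-.152,-.028),'t13')"
```

```text
43.4 [ 0.5581 -0.2066  0.0556] [-2.   7.1  4. ] 0.13925092422492708
r 0.0975 ang 92.3
[-0.0034, -0.0, 0.0008]
[-0.0068, -0.0, 0.0008]
[-0.0102, -0.0, 0.0009]
[-0.0107, -0.0, 0.0009]
```

View pics/t13.png

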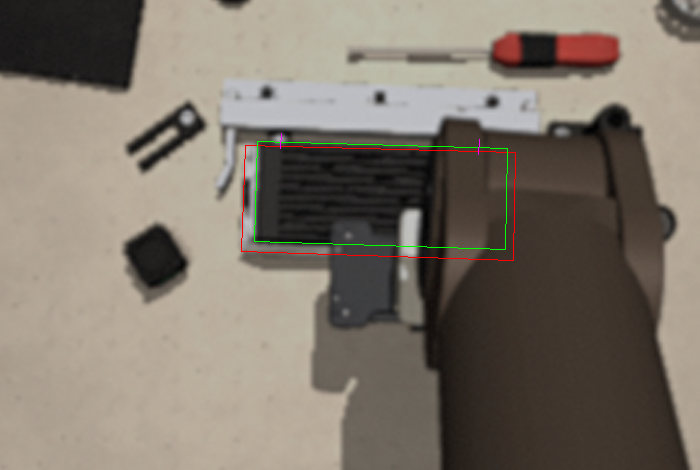

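Call:
arm_command(plan=[[[-0.0015,0,-0.0008],[0,0,0]],[[-0.003,0,-0.001],[0,0,0]],[[-0.0045,0,-0.001],[0,0,0]]])

```text
clock: 43.75
position: [0.5623, -0.2063, 0.0556]
ee_rot: [-0.03, -2.21, 2.205]
force: [-2.0, 6.4, 3.5]
width: 0.139
```

Call:
arm_command(plan=[[[-0.0012,0,-0.0006],[0,0,0]],[[-0.0024,0,-0.0008],[0,0,0]],[[-0.0036,0,-0.0008],[0,0,0]]])

```text
clock: 44.05
position: [0.5657, -0.2062, 0.0556]
ee_rot: [-0.031, -2.209, 2.206]
force: [-1.5, 4.6, 2.4]
width: 0.13
```

Call:
arm_command(plan=[[[-0.0012,0,-0.0003],[0,0,0]],[[-0.0024,0,-0.0003],[0,0,0]],[[-0.0036,0,-0.0003],[0,0,0]]])

```text
clock: 44.35
position: [0.5693, -0.2062, 0.0556]
ee_rot: [-0.031, -2.209, 2.206]
force: [-2.8, 5.4, 1.4]
width: 0.134
```

Call:
arm_command(plan=[[[-0.0008,0,-0.0003],[0,0,0]],[[-0.0016,0,-0.0003],[0,0,0]]])

```text
clock: 44.55
position: [0.5708, -0.2062, 0.0557]
ee_rot: [-0.031, -2.208, 2.206]
force: [-1.8, 5.8, 2.1]
width: 0.136
```

```bash
python3 -c "
from ov import *
p=get_image('wrist');o=observe();cv2.imwrite('pics/w14.png',p['color'][:,:,::-1])
for x in ['retainer_peg','retainer_pivot','laser_right']:
    for q in place_of(p,x)[:2]: print(x,q['point'],round(q['confidence'],2),wat(p,q['point'],dict(retainer_peg=.042,retainer_pivot=.012,laser_right=0)[x],o).round(4))
"
```

```text
retainer_peg [259.0, 257.4] 0.58 [ 0.5627 -0.2059  0.042 ]
retainer_pivot [7.3, 203.9] 0.68 [0.5886 0.0071 0.012 ]
retainer_pivot [394.9, 234.5] 0.58 [ 0.5589 -0.3024  0.012 ]
laser_right [257.5, 257.3] 0.44 [ 0.5407 -0.2043  0.    ]
```

View pics/w14.png

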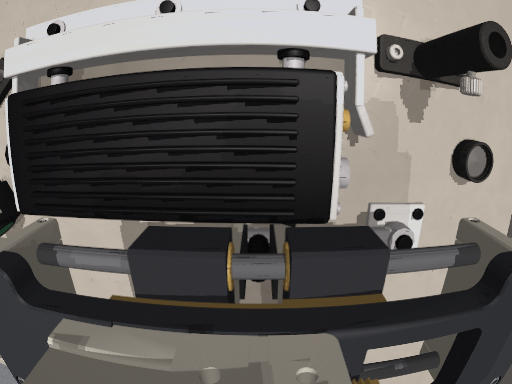

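```bash
python3 -c "
from ov import *
p=get_image('wrist');o=observe()
im=cv2.resize(p['color'][200:290,200:320,::-1],None,fx=6,fy=6,interpolation=cv2.INTER_CUBIC);cv2.imwrite('pics/w15.png',im)
for uv in [(258,243),(258,228),(403,241)]: print(uv,wat(p,uv,.06,o).round(4),wat(p,uv,.022,o).round(4),wat(p,uv,.031,o).round(4))
"
```

```text
(258, 243) [ 0.5801 -0.2059  0.06  ] [ 0.5624 -0.2053  0.022 ] [ 0.5666 -0.2054  0.031 ]
(258, 228) [ 0.5881 -0.2061  0.06  ] [ 0.5726 -0.2056  0.022 ] [ 0.5763 -0.2057  0.031 ]
(403, 241) [ 0.5768 -0.2828  0.06  ] [ 0.5582 -0.3043  0.022 ] [ 0.5626 -0.2992  0.031 ]
```

View pics/w15.png

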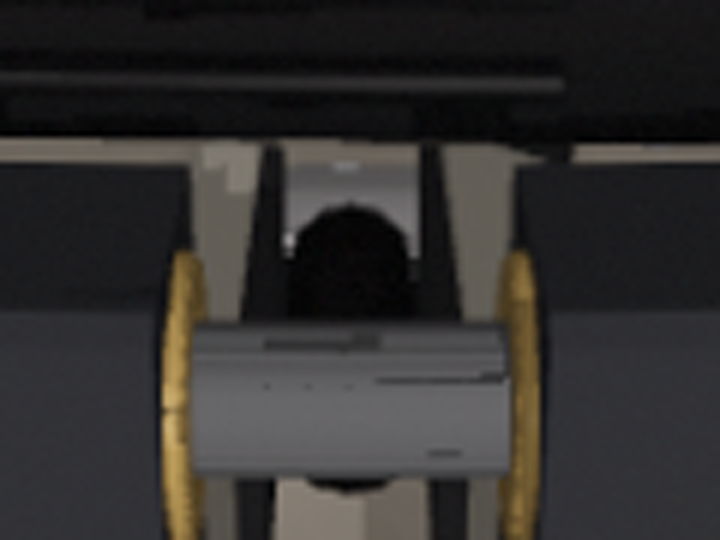

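Call:
arm_command(plan=[[[0,0,0],[0,0,0]],[[0,0,0],[0,0,0]],[[0,0,0],[0,0,0]]], fingers=0.3)

```text
clock: 45.1
position: [0.5707, -0.2078, 0.0558]
ee_rot: [-0.033, -2.206, 2.208]
force: [0.3, -0.3, -0.1]
width: 0.332
```

Call:
arm_command(plan=[[[0.015,0,0],[0,0,0]],[[0.03,0,0],[0,0,0]],[[0.042,0,0],[0,0,0]]])

```text
clock: 45.4
position: [0.5277, -0.2062, 0.0557]
ee_rot: [-0.032, -2.206, 2.207]
force: [0.1, -0.6, 0.6]
width: 0.35
```

Call:
arm_command(plan=[[[0,0,0],[0,0,0]],[[0,0,0],[0,0,0]],[[0,0,0],[0,0,0]],[[0,0,0],[0,0,0]],[[0,0,0],[0,0,0]]], fingers=1, squeeze=40)

```text
clock: 45.9
position: [0.529, -0.2056, 0.0557]
ee_rot: [-0.032, -2.207, 2.207]
force: [0.8, 0.4, 0.3]
width: 0.01
```

```bash
python3 -c "
from ov import *
go((.545,-.2075,.0556),yaw=-.03)
ov((.628,-.152,-.028),'t16')
o=observe();p=get_image('wrist');cv2.imwrite('pics/w16.png',p['color'][:,:,::-1])
for uv in place_of(p,'retainer_peg'): print(uv,wat(p,uv['point'],.042,o))
for uv in place_of(p,'retainer_pivot'): print(uv,wat(p,uv['point'],.012,o))
"
```

```text
t 45.90 pos [ 0.529  -0.2056  0.0557] yaw -0.029 tilt [ 0.  0. -1.] F [0.77 0.45 0.29] w 0.010
(0.545, -0.2075, 0.0556) shift [-0.0161  0.0002  0.0014] turn_y 0.1
{'point': [255.2, 183.7], 'confidence': 0.73} [ 0.56345952 -0.20450601  0.042     ]
{'point': [401.0, 171.3], 'confidence': 0.58} [ 0.56246309 -0.30138063  0.012     ]
```

View pics/w16.png

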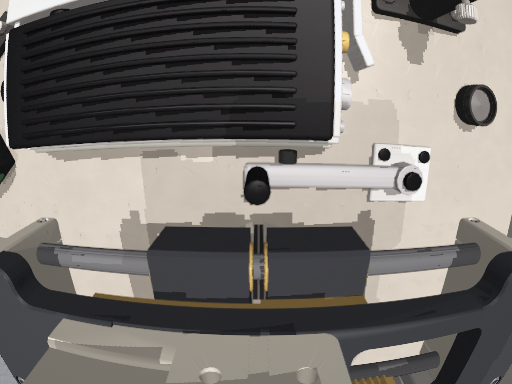

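Call:
arm_command(plan=[[[-0.006,0,0],[0,0,0]],[[-0.012,0,0],[0,0,0]],[[-0.0135,0,0],[0,0,0]],[[-0.015,0,0],[0,0,0]],[[-0.0165,0,0],[0,0,0]]])

```text
clock: 46.6
position: [0.5451, -0.2061, 0.0557]
ee_rot: [-0.031, -2.207, 2.207]
force: [-0.2, 0.4, -0.9]
width: 0.006
```

Call:
arm_command(plan=[[[-0.001,0,0],[0,0,0]],[[-0.002,0,0],[0,0,0]],[[-0.003,0,0],[0,0,0]]])

```text
clock: 46.9
position: [0.5474, -0.2063, 0.0556]
ee_rot: [-0.031, -2.206, 2.206]
force: [-3.9, -0.0, 1.4]
width: 0.005
```

Call:
arm_command(plan=[[[-0.0008,0,0],[0,0,0]],[[-0.0016,0,0],[0,0,0]]])

```text
clock: 47.1
position: [0.5478, -0.2063, 0.0555]
ee_rot: [-0.028, -2.205, 2.205]
force: [-8.1, 0.6, 6.9]
width: 0.005
```

Call:
arm_command(plan=[[[0.015,0,0],[0,0,0]],[[0.04,0,0],[0,0,0]],[[0.06,-0.03,0],[0,0,0]],[[0.07,-0.07,0.03],[0,0,0]],[[0.08,-0.11,0.06],[0,0,0]]])

```text
clock: 47.6
position: [0.4678, -0.2626, 0.1655]
ee_rot: [-0.029, -2.209, 2.207]
force: [1.5, -1.4, -0.6]
width: 0.002
```

Call:
arm_command(plan=[[[0.04,-0.03,0.04],[0,0,0]],[[0.06,-0.04,0.08],[0,0,0]],[[0.06,-0.04,0.1],[0,0,0]],[[0.06,-0.04,0.1],[0,0,0]],[[0.06,-0.04,0.1],[0,0,0]]])

```text
clock: 48.1
position: [0.4055, -0.3614, 0.2043]
ee_rot: [-0.034, -2.207, 2.207]
force: [-0.1, -0.2, 0.4]
width: 0.005
```

```bash
python3 -c "
from ov import *
go((.545,-.2075,.0556),yaw=-.03)
ov((.629,-.152,-.028),'t17')
s=get_image('scene')
cv2.imwrite('pics/s17.png',cv2.resize(s['color'][150:290,190:390,::-1],None,fx=3.8,fy=3.8,interpolation=cv2.INTER_CUBIC))
p=get_image('top')
for n,z in [('laser_left',0),('laser_right',0),('stud_left',.016),('stud_right',.016),('retainer_peg',.042),('retainer_pivot',.012)]:
  for c in (s,p):
    for q in place_of(c,n)[:1]: print(n,round(q['confidence'],2),at(c,q['point'],z).round(4))
"
```

```text
t 48.10 pos [ 0.4055 -0.3614  0.2043] yaw -0.030 tilt [ 0.001 -0.    -1.   ] F [-0.08 -0.18  0.44] w 0.005
(0.545, -0.2075, 0.0556) shift [-0.1347  0.1488 -0.158 ] turn_y -0.0
laser_left 0.8 [ 0.5923 -0.0568  0.    ]
laser_left 0.59 [ 0.5861 -0.0551  0.    ]
laser_right 0.56 [ 0.5778 -0.2407  0.    ]
laser_right 0.57 [ 0.5746 -0.2426  0.    ]
stud_left 0.78 [ 0.6752 -0.0676  0.016 ]
stud_right 0.87 [ 0.6556 -0.2331  0.016 ]
stud_right 0.84 [ 0.6561 -0.2239  0.016 ]
retainer_peg 0.55 [ 0.5677 -0.1947  0.042 ]
retainer_peg 0.57 [ 0.56  -0.2    0.042]
retainer_pivot 0.94 [ 0.5604 -0.304   0.012 ]
retainer_pivot 0.66 [ 0.5577 -0.3046  0.012 ]
```

View pics/t17.png

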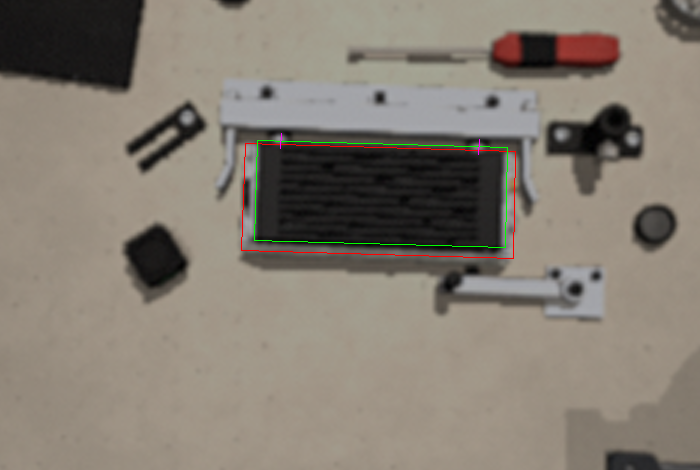

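View pics/s17.png

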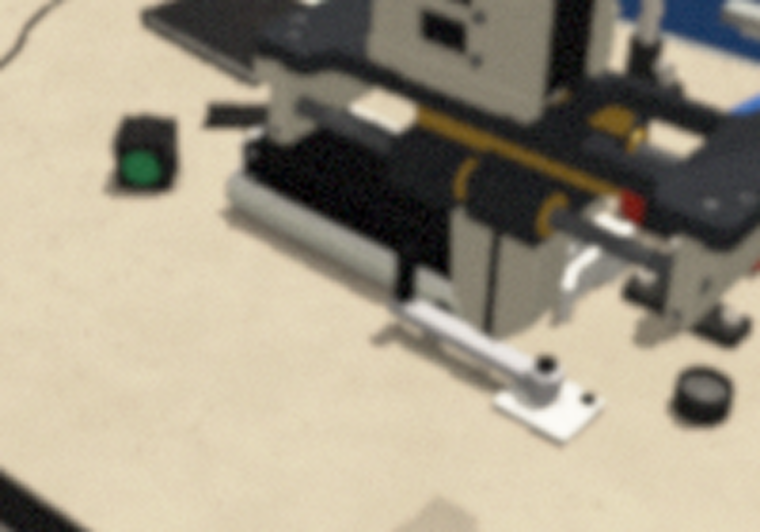

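Call:
arm_command(plan=[[[-0.04,-0.02,-0.05],[0,0,0]],[[-0.08,-0.04,-0.1],[0,0,0]],[[-0.12,-0.05,-0.15],[0,0,0]],[[-0.15,-0.05,-0.2],[0,0,0]],[[-0.15,-0.05,-0.205],[0,0,0]]])

```text
clock: 49.35
position: [0.5568, -0.1678, 0.2539]
ee_rot: [-0.034, -2.207, 2.208]
force: [0.5, -0.8, -0.4]
width: 0.002
```

Call:
arm_command(plan=[[[0,0,0],[0,0,0]],[[0,0,0],[0,0,0]],[[0,0,0],[0,0,0]]])

```text
clock: 49.65
position: [0.5549, -0.1704, 0.253]
ee_rot: [-0.032, -2.205, 2.207]
force: [0.2, -0.6, -0.5]
width: 0.009
```

```bash
python3 -c "
from ov import *
go((.545,-.2075,.0556),yaw=-.03)
p=get_image('wrist')
cv2.imwrite('pics/w18.png',p['color'][:,:,::-1])
cv2.imwrite('pics/w18z.png',cv2.resize(p['color'][0:200,100:420,::-1],None,fx=2.5,fy=2.5,interpolation=cv2.INTER_CUBIC))
"
```

```text
t 49.65 pos [ 0.5549 -0.1704  0.253 ] yaw -0.030 tilt [-0.001 -0.001 -1.   ] F [ 0.22 -0.63 -0.46] w 0.009
(0.545, -0.2075, 0.0556) shift [0.0086 0.1975 0.0372] turn_y -0.0
```

View pics/w18z.png

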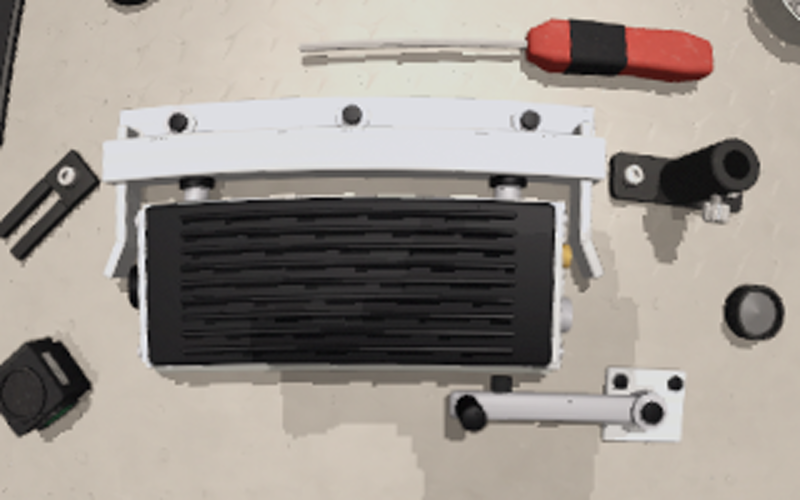

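```bash
python3 -c "
from ov import *
o=observe();p=get_image('wrist')
def w(u,v,z): return wat(p,(100+(u+.5)/2.5-.5,(v+.5)/2.5-.5),z,o)
for a,b,z in [((148,207),(556,200),.061),((150,364),(552,363),.061),((104,181),(604,176),.03),((178,122),(530,120),.034)]:
    A=w(*a,z);B=w(*b,z);d=A-B;print(A.round(4),B.round(4),'len',np.hypot(d[0],d[1]).round(4),'yaw',np.arctan2(-d[0],d[1]).round(4))
A=w(652,411,.031);B=w(470,410,.06);print(A,B, np.arctan2(-(B-A)[0],(B-A)[1]))
"
```

```text
[ 0.6675 -0.0622  0.061 ] [ 0.6621 -0.2441  0.061 ] len 0.182 yaw -0.0293
[ 0.5953 -0.0587  0.061 ] [ 0.5888 -0.2413  0.061 ] len 0.1828 yaw -0.0358
[ 0.6877 -0.0285  0.03  ] [ 0.6784 -0.2755  0.03  ] len 0.2472 yaw -0.0376
[ 0.7122 -0.0697  0.034 ] [ 0.7047 -0.2387  0.034 ] len 0.1692 yaw -0.0447
[ 0.56076638 -0.30059578  0.031     ] [ 0.56793943 -0.20400405  0.06      ] -0.07412542383712005
```

```bash
python3 -c "
from cell import *
print(sign_off())"
```

```text
the job is handed in; nothing more can be done
None
```

The laser head is home against both studs, the retainer arm is shut behind it, and the job was handed in at about 50 s of the 72 s. `sign_off` reports no verdict, so the results below are my own checks.

**What I did:** I walked the head forward with eight alternating pushes on its rear corners, left then right. Each end was pushed until it stalled on its stud. I then gripped the retainer peg, swung the arm shut, pushed it against its end stop with about 8 N, let go and moved clear.

**Last checks (wrist camera and force readings):**

| Check | Measured | Limit |
|---|---|---|
| Head position along x, in the dock frame | about -0.6 mm | ±3 mm |
| Head position along y, in the dock frame | about 0 mm | ±11 mm |
| Head turned relative to the dock | about 0.005 rad, give or take 0.006 | 0.018 rad |
| Highest push force read | 20.5 N | 22 N |

- **Push force:** the 20.5 N peak came when the right end stalled on its stud sooner than I expected. I backed off at once. I read the force only at the end of each move, so a brief higher value in between can't be ruled out.
- **Retainer:** it stood stiff against its end stop, and the pictures show it lying parallel to the fence. The camera puts it 0.04 rad past shut, which I take as measurement error.
- **Other parts:** none looks moved in the top view.

**Disagreements:** the place network's stud and laser points were off by 5 to 20 mm in places. I relied on the outline fits and the contact stalls instead.

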